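# Take the test gauge off the compressor's locking quick coupling

## Robot

A 6-joint arm with a two-finger parallel gripper is mounted at the origin on a cart in front of the work surface, level with it; the furniture and walls round the work are solid. World frame = base frame: x ahead of the robot, y to its left, z up, the work surface at z = 0. Lengths are in mm, angles in rad, forces in N, time in s.
With the tool pointing down it reaches from about 350 to 875 mm from the base axis. Payload 4.2 kg.
Tool frame: the origin (TCP) lies midway between the tips of the shut fingers; the grasp point (between the pads) lies 19 mm behind it; z points along the fingers, y is the direction in which the jaws open and shut (so a half turn about z gives the same grasp; the last joint's range is limited). The gripper opens to 85 mm and grips with 20 to 120 N. Pads are 22 mm wide; open, the fingers measure 114 mm over their backs; the gripper's body (76 mm by 85 mm) begins 54 mm behind the grasp point. The pads swing forward as they close: fully open they stand 13 mm farther back than shut.
Start: joints at [1.499, 0.385, 0.008, 0, -1.194, -0.259], TCP at [202.967, 591.104, 231.312] pointing down, gripper open.
Joint ranges: [-3.14, 3.14], [-1.21, 2.06], [-1.07, 1.41], [-3.16, 2.05], [-2.99, -0.16], [-3.1, 3.1]. Speed limits (rad/s): [2.79, 2.79, 3.14, 3.14, 3.14, 3.14].

## Interface

Orientations are given as a unit quaternion [x, y, z, w].
In Python, from bench import arm gives the robot as it stands. The module is installed in compiled form; this text tells all that it offers.
- The arm moves only by the tool drive_tool, never from a script. Its argument "moves" is a list that holds one entry, the list of rows, each a list of 7 numbers: the opening, from 0 (shut) to 1 (fully open), then the shift along the tool's x, y, z in m, then the turn, a rotation vector about the tool's x, y, z in rad. In form: [[[hand, dx, dy, dz, wx, wy, wz], ...]]. A call has 1 to 20 rows; each row shifts and turns the pose as measured when the row begins, along the tool's axes as they then stand; what a row does not reach is not made up. A row lasts 1/10 s, in which the tool goes at most 50 mm and 8.59 degrees, less where a joint would pass 70% of its speed; a pose out of reach is approached as far as the arm can. A call with a gripper value outside its range is refused whole. The fingers move at their own pace and stop on an object; the grip force is fixed at half the most. Time passes only in rows, so rows that do not move let the fingers close. It gives the time, the measured TCP pose, the force and the opening at its end, in the units of the state.
- arm.read_state(): the state, without advancing time (a new reading comes with each control period).
- arm.get_image(name): name is "side" or "top" or "wrist"; returns (picture, depth): 480x640x3 uint8, red, green, blue; 480x640 float32, mm along the optical axis (not along the pixel's ray), 0 where there is no reading.
- arm.camera_params(name): a dict with "fov_y" (degrees; the focal length in pixels is half the picture's height over the tangent of half this angle, whatever the lens; pixels are square), "cx", "cy" (the principal point, pixels), "world_from_camera" (4x4, takes a point from camera to world coordinates); the wrist camera has in their place "T_tool_cam" (4x4, takes a point from camera to tool coordinates, whose origin is the TCP and whose axes are the flange's). Camera axes: x right, y down, z forward; pixel columns grow to the right and rows downward; lengths in mm; the calibration is good to about 2 mm. A picture is of the moment at which its call begins: read the wrist's pose just before it. camera_params takes no time and is no camera call.
- arm.job_done(): hands the job in, once; it reports no verdict.
The state is a dict: "clock": time; "joints": joint angles; "joint_vel": joint speeds; "joint_efforts": joint torques, N m; "position": TCP position; "ee_rot": TCP orientation; "contact_force": force on the tool from outside, world axes, zero at the start; "wrist_torque": the same for the moment, N m; "gripper_width": finger opening in mm.
Only numpy, scipy, OpenCV 4.12 (cv2) and the standard library are available. Lean on these libraries where they do the work, as an engineer would, in place of code of your own. Each camera call takes 0.05 s, during which the arm holds its last target.

## Task

The pressure check is done: uncouple the plug-in test gauge from the compressor's quick coupling and stand it, upright and fully home, in the free hole of the gauge stand. The coupling's sleeve is locked: turn it clockwise until its slot lies over the lock pin, push it straight down so that the gauge springs up, then let go, draw the gauge out and let the sleeve snap back up. Never force the sleeve against the lock pin or tear at a gauge that is still latched, set the gauge down gently, and leave the things standing around where they are.

Things in the scene. Friction and masses are not known exactly. Their poses are not given: they have to be found in the camera images.
- coupling_mouth (a point): centre of the open upper end of the quick coupling, which stands upright, 80 mm high, on a square aluminium block (50 x 50 x 34 mm) in front of a small grey compressor (150 x 130 mm, 98 mm high, its front 80 mm behind the coupling's axis). z up along the axis, x towards the compressor. Round the coupling sits the steel sleeve, in one piece: an upper neck over a wider grip collar.
- sleeve_shoulder (a point): point on the coupling's axis at the height of the collar's flat top, 16.5 mm below the mouth while the sleeve is up; moves down with the sleeve, does not turn with it. Above it the neck, 34 mm in diameter, 15 mm high: pinch it here. Below it the fluted collar, 46 mm in diameter, 10 mm high: a shoulder 6 mm wide to push on. Neck and collar turn together; only slight friction.
- lock_pin: square steel pin, 3.5 mm thick, level, pointing towards the robot (-x of this frame) to 27 mm from the axis, 4 mm beyond the collar. Origin on the coupling's axis, 14 mm below the collar's top. The collar has one open slot, 6.5 mm wide, through its height. It starts 17 to 77 degrees anticlockwise of the pin seen from above; that angle is not measured, only seen or felt. It fits within 4 degrees.
- sleeve (a joint): how far the sleeve is down (m): 0 = up, 0.008 = against its stop; spring 3 N at 0, 9 N at 0.008. With the slot off the pin the collar meets the pin at 0.0023 and stops. With the slot over it, the gauge is let go at 0.0065 and a valve spring lifts it 6 mm. Then the jaws rest on the nipple's lip and the sleeve stays at about 0.0055 by itself; it snaps to 0 when the nipple is out.
- gauge_mid (a point): centre of the gauge's dial case, a dark upright cylinder 28 mm in diameter, 17 mm high, white dial on top; z up along the gauge. Plugged in it is 22 mm above coupling_mouth, sprung up 28 mm, and the nipple is clear of the mouth at 44 mm. Drawing it out after it has sprung up takes under 10 N. Below the case: brass hexagon 21 mm wide, 9 mm high, then the flange. About 90 g.
- nipple_tip (a point): lower end of the gauge's brass nipple, 43.5 mm below gauge_mid on the gauge's axis. The nipple is 16 mm in diameter with a groove round it and a tip tapered to 12 mm; 23 mm above this point it ends at a flange 24 mm in diameter, with a flat underside.
- stand_hole (a point): centre of the mouth of the free hole in the gauge stand, a black block 50 x 110 x 34 mm on a foot plate; hole 18.5 mm in diameter, 27 mm deep, mouth level with the block's top, 34 mm above the surface. With the gauge home its flange lies flat on the block and gauge_mid is 20.5 mm above this point. 60 mm away along +y a brass blanking plug, 24 mm wide, 17 mm high, fills the other hole.
- ink_amber: small dark bottle with a pointed blue cap, 29 mm in diameter, 86 mm high, near the coupling; origin at the centre of its underside. A bystander.
- jar_petrol: round jar with a red lid, 63 mm in diameter, 55 mm high; origin at the centre of its underside. A bystander.
- grip_steel: ribbed light grey tube lying on the surface, 21 x 62 x 21 mm; origin at the centre of its underside, its length along its y. A bystander.
- tweezers: flat steel tweezers lying in front of the stand, 14 x 126 x 9 mm; origin at the centre of their underside, their length along their y. A bystander.

How it is judged (in metres and radians):
On the way, in this order (a step that is already met when the one before it is completed fails the run):
1. the sleeve is pushed down and the gauge has sprung up out of its latch, still in the coupling (value of joint sleeve above 0.004 m and z of gauge_mid in the frame of coupling_mouth between 0.0255 and 0.036 m), for 0.1 s.
2. the gauge is drawn out of the coupling and the sleeve has snapped back up (z of gauge_mid in the frame of coupling_mouth above 0.048 m and value of joint sleeve below 0.001 m), for 0.1 s.
At the end, for the whole second after the job is handed in: The gauge stands at rest in the free hole of the stand, its flange flat on the block (height within 2 mm, within 3 mm of the hole's centre, within 5 degrees of upright), released, and the coupling's sleeve is fully up (within 1 mm) (horizontal distance between gauge_mid and stand_hole below 0.003 m and z of gauge_mid in the frame of stand_hole between 0.0185 and 0.0225 m and angle between gauge_mid's own z axis and vertical below 0.09 rad and linear speed of gauge below 0.01 m/s and value of joint sleeve below 0.001 m); the robot touches nothing.
It fails at once if the sleeve is forced against the lock pin with more than 35 N (contact force between lock_pin and anything else above 35 N).
It fails at once if the gauge is torn or jammed in the coupling with more than 60 N (contact force between gauge and coupling above 60 N).
It fails at once if the gauge is set on the stand with more than 50 N (contact force between gauge and stand above 50 N).
It fails at once if a bystander is moved by more than 3 cm (distance of any of ink_amber, jar_petrol, grip_steel, tweezers from where it was at the start of the episode above 0.03 m).
It also fails if it takes over 64 s, if anything falls off the work surface, if the arm or the gripper's body presses on something with over 40 N, if the wrist force passes 120 N, or if a joint passes its speed limit or range.

## Working session

There is one attempt and no reset: what is moved stays moved. The work goes in short steps, Python scripts to look and compute and a tool call to move; the robot and the scene stay as the last step left them, time stands still between calls to the robot, and variables do not carry over. Pictures are saved under pics/ and viewed, and the job is handed in when it is done.

Besides the shell and the picture viewer there is one more tool, called after "Call:" by a JSON object that holds its "fn" and its "kwargs". drive_tool: Moves the arm, as the interface text tells. Its arguments: {"type":"object","properties":{"moves":{"type":"array","items":{"type":"array","items":{"type":"array","items":{"type":"number"}}}}},"required":["moves"]}

```bash
mkdir -p pics; cat > h.py <<'E'
import numpy as np, cv2
from bench import arm
from scipy.spatial.transform import Rotation as R
def snap(n,tag):
    s=arm.read_state(); im,d=arm.get_image(n)
    cv2.imwrite(f'pics/{tag}.png',im[:,:,::-1]); np.savez(f'pics/{tag}.npz',im=im,d=d,T=wfc(n,s))
    return im,d,wfc(n,s)
def wfc(n,s):
    p=arm.camera_params(n)
    if n!='wrist': return np.array(p['world_from_camera'])
    T=np.eye(4);T[:3,:3]=R.from_quat(s['ee_rot']).as_matrix();T[:3,3]=s['position']
    return T@np.array(p['T_tool_cam'])
def ray(n,T,u,v):
    p=arm.camera_params(n); f=240/np.tan(np.radians(p['fov_y'])/2)
    d=np.array([(u-p['cx'])/f,(v-p['cy'])/f,1]); return T[:3,3],T[:3,:3]@d
def onz(n,T,u,v,z):
    o,d=ray(n,T,u,v); return o+d*(z-o[2])/d[2]
def dep(n,T,u,v,D):
    o,d=ray(n,T,u,v); return o+d*D
def proj(n,T,P):
    p=arm.camera_params(n); f=240/np.tan(np.radians(p['fov_y'])/2)
    q=np.linalg.inv(T)@np.append(P,1); return q[0]/q[2]*f+p['cx'],q[1]/q[2]*f+p['cy']
E
python3 - <<'E'
from h import *
print(arm.read_state())
for n in ['side','top','wrist']:
    snap(n,n+'0'); print(n,arm.camera_params(n))
E
```

```text
{'clock': 0.0, 'joints': array([ 1.49862403e+00,  3.85517458e-01,  6.58375808e-03, -5.02540371e-04,
       -1.19397541e+00, -2.58590896e-01]), 'joint_vel': array([-0.00096666,  0.00058809,  0.00165505,  0.00115222, -0.00020843,
        0.00149903]), 'joint_efforts': array([-1.14790731e-03, -3.92286909e+01,  1.88401723e+01,  4.18622777e+00,
       -4.69970342e-03, -3.05075709e-06]), 'position': array([202.77371094, 590.55837264, 230.22818781]), 'ee_rot': array([ 9.86339762e-01, -1.64720076e-01, -1.34206358e-04,  1.07354185e-03]), 'contact_force': array([-0.42429659, -0.2864056 , -0.15398601]), 'wrist_torque': array([-0.0045933 ,  0.02552536, -0.02200812]), 'gripper_width': 85.6372453804045}
side {'fov_y': 55.403729041884446, 'cx': 321.27291118603944, 'cy': 230.95917649377137, 'world_from_camera': array([[-9.36475025e-03, -5.53151191e-01,  8.33028248e-01,
        -2.90879420e+02],
       [-9.99932878e-01,  1.08637067e-02, -4.02729362e-03,
        -5.35033135e+01],
       [-6.82207234e-03, -8.33010048e-01, -5.53215798e-01,
         6.38996826e+02],
       [ 0.00000000e+00,  0.00000000e+
[... 238 characters left out ...]
,
       [-9.99937439e-01,  7.47194775e-03, -8.32399614e-03,
        -2.98768033e+01],
       [ 7.56900237e-03, -9.59365526e-02, -9.95358673e-01,
         9.49165135e+02],
       [ 0.00000000e+00,  0.00000000e+00,  0.00000000e+00,
         1.00000000e+00]])}
wrist {'fov_y': 70.8323276464607, 'cx': 319.35300260813864, 'cy': 237.02333081473603, 'T_tool_cam': array([[ 1.31861957e-03, -9.64769730e-01, -2.63092434e-01,
         6.58178024e+01],
       [ 9.99999040e-01,  1.38392247e-03, -6.28988063e-05,
        -5.18567822e-01],
       [ 4.24782395e-04, -2.63092098e-01,  9.64770629e-01,
        -1.42782987e+02],
       [ 0.00000000e+00,  0.00000000e+00,  0.00000000e+00,
         1.00000000e+00]])}
```

View pics/side0.png

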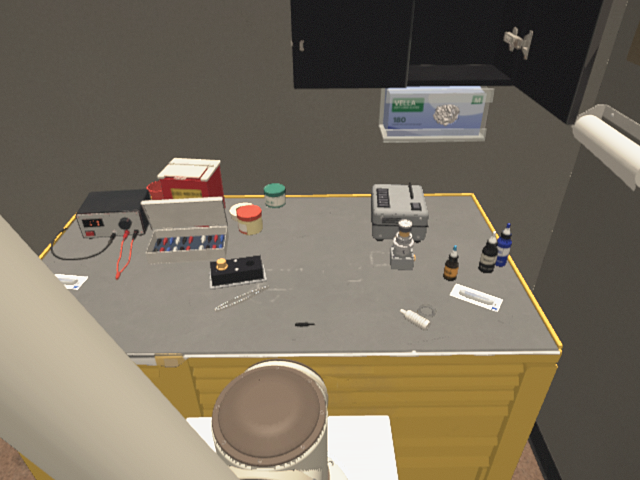

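View pics/top0.png

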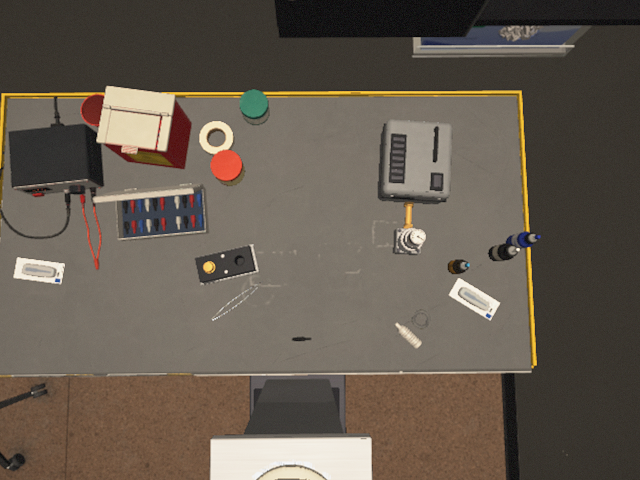

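View pics/wrist0.png

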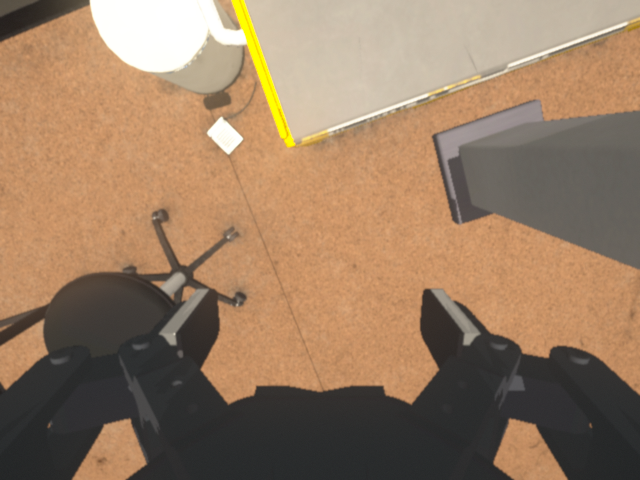

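```bash
python3 - <<'E'
from h import *
t=np.load('pics/top0.npz');s=np.load('pics/side0.npz')
T=t['T']
for nm,(u,v),z in [('dial',(416,237),145),('block',(406,241),34),('hole',(240,260),34),('plug',(209,267),51),('ink',(459,266),80),('tube',(408,336),10)]:
    print(nm,onz('top',T,u,v,z).round(1), dep('top',T,u,v,t['d'][v,u]).round(1))
a=cv2.resize(t['im'][190:350,180:340],None,fx=2.5,fy=2.5,interpolation=cv2.INTER_CUBIC)
b=cv2.resize(t['im'][190:290,360:480],None,fx=6,fy=6,interpolation=cv2.INTER_CUBIC)
c=cv2.resize(s['im'][200:290,350:470],None,fx=6,fy=6,interpolation=cv2.INTER_CUBIC)
cv2.imwrite('pics/b.png',b[:,:,::-1]);cv2.imwrite('pics/c.png',c[:,:,::-1]);cv2.imwrite('pics/a.png',a[:,:,::-1])
E
```

```text
dial [ 532.9 -225.4  145. ] [ 537.  -234.1  108.9]
block [ 537.5 -232.2   34. ] [ 532.4 -221.3   83.4]
hole [502.2  97.1  34. ] [503.9 100.7   8.5]
plug [488.  154.6  51. ] [488.  154.6  51.1]
ink [ 484.8 -320.4   80. ] [ 485.6 -326.5   62. ]
tube [ 348.9 -236.1   10. ] [ 350.1 -233.4   22. ]
```

View pics/b.png

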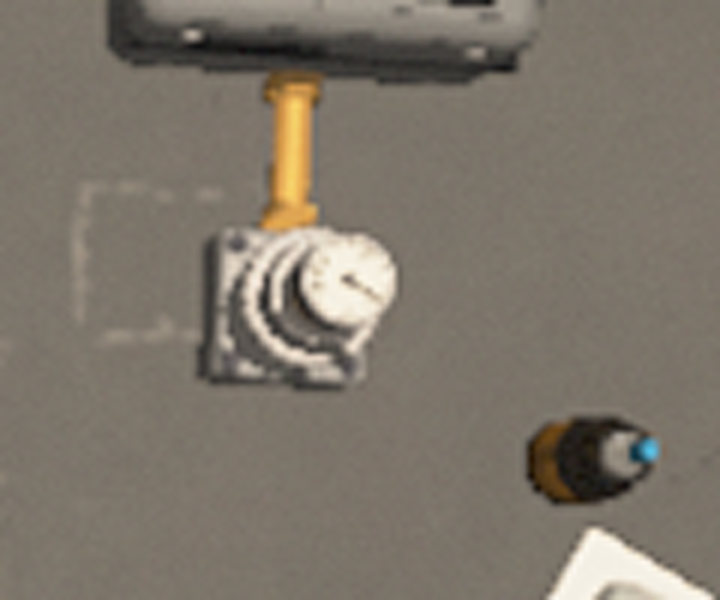

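View pics/c.png

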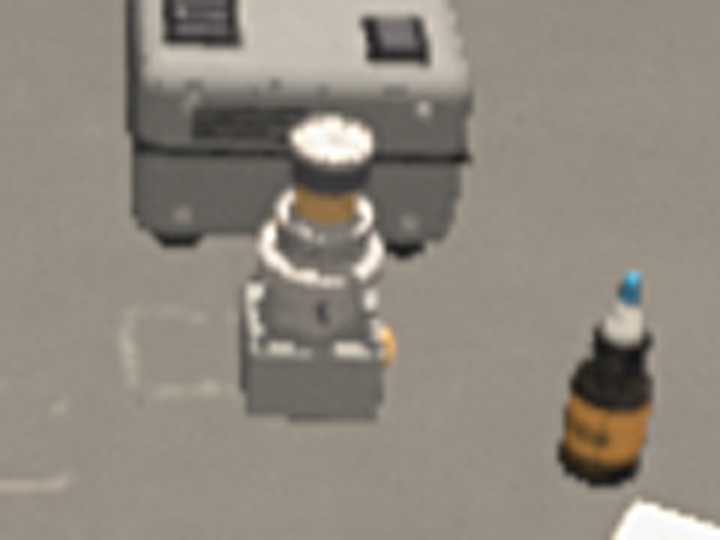

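View pics/a.png

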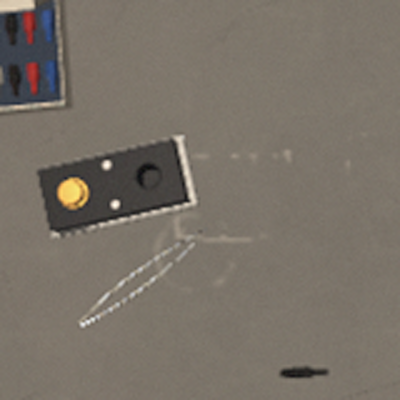

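```bash
cat >> h.py <<'E'
def plan(target,yaw_deg,dirn=None,st=None):
    """print tool-frame deltas: x,y,z mm and turn about tool z needed (positive=clockwise)"""
    s=st or arm.read_state(); M=R.from_quat(s['ee_rot']).as_matrix(); p=s['position']
    d=M.T@(np.array(target)-p); yaw=np.degrees(np.arctan2(M[1,0],M[0,0]))
    print('pos',p.round(1),'yaw',yaw.round(2),'tool z',M[:,2].round(4),'d',d.round(1),'turn cw deg',round((yaw-yaw_deg+180)%360-180,2),'F',s['contact_force'].round(1),'w',round(s['gripper_width'],1),'t',round(s['clock'],2),'q6',s['joints'][5].round(2))
def seq(target,yaw_deg,n,cw=True):
    s=arm.read_state(); M=R.from_quat(s['ee_rot']).as_matrix(); p=s['position']
    yaw=np.arctan2(M[1,0],M[0,0]); tot=(yaw-np.radians(yaw_deg))%(2*np.pi) if cw else -((np.radians(yaw_deg)-yaw)%(2*np.pi))
    D=np.array(target)-p
    for i in range(n):
        a=yaw-tot*i/n; Mi=np.array([[np.cos(a),np.sin(a),0],[np.sin(a),-np.cos(a),0],[0,0,-1]])
        d=Mi.T@(D/n)/1000; print([1]+list(d.round(3))+[0,0,round(tot/n,3)],end=',\n')
E
python3 - <<'E'
from h import *
seq([520,-231,190],180,20)
t=np.load('pics/top0.npz')
E
```

```text
[1, np.float64(0.028), np.float64(0.034), np.float64(0.002), 0, 0, np.float64(0.141)],
[1, np.float64(0.033), np.float64(0.029), np.float64(0.002), 0, 0, np.float64(0.141)],
[1, np.float64(0.037), np.float64(0.025), np.float64(0.002), 0, 0, np.float64(0.141)],
[1, np.float64(0.04), np.float64(0.019), np.float64(0.002), 0, 0, np.float64(0.141)],
[1, np.float64(0.042), np.float64(0.013), np.float64(0.002), 0, 0, np.float64(0.141)],
[1, np.float64(0.043), np.float64(0.007), np.float64(0.002), 0, 0, np.float64(0.141)],
[1, np.float64(0.044), np.float64(0.001), np.float64(0.002), 0, 0, np.float64(0.141)],
[1, np.float64(0.044), np.float64(-0.005), np.float64(0.002), 0, 0, np.float64(0.141)],
[1, np.float64(0.043), np.float64(-0.011), np.float64(0.002), 0, 0, np.float64(0.141)],
[1, np.float64(0.041), np.float64(-0.017), np.float64(0.002), 0, 0, np.float64(0.141)],
[1, np.float64(0.038), np.float64(-0.022), np.float64(0.002), 0, 0, np.float64(0.141)],
[1, np.float64(0.034), np.float64(-0.027), np.float64(0.002), 0, 0, np.float64(0.141)],
[1, np.float64(0.03), np.float64(-0.032), np.float64(0.002), 0, 0, np.float64(0.141)],
[1, np.float64(0.025), np.float64(-0.036), np.float64(0.002), 0, 0, np.float64(0.141)],
[1, np.float64(0.02), np.float64(-0.039), np.float64(0.002), 0, 0, np.float64(0.141)],
[1, np.float64(0.014), np.float64(-0.042), np.float64(0.002), 0, 0, np.float64(0.141)],
[1, np.float64(0.008), np.float64(-0.043), np.float64(0.002), 0, 0, np.float64(0.141)],
[1, np.float64(0.002), np.float64(-0.044), np.float64(0.002), 0, 0, np.float64(0.141)],
[1, np.float64(-0.004), np.float64(-0.044), np.float64(0.002), 0, 0, np.float64(0.141)],
[1, np.float64(-0.01), np.float64(-0.043), np.float64(0.002), 0, 0, np.float64(0.141)],
```

Call:
{"fn": "drive_tool", "kwargs": {"moves": [[[1,0.028,0.034,0,0,0,0.14],[1,0.033,0.029,0,0,0,0.14],[1,0.037,0.025,0,0,0,0.14],[1,0.04,0.019,0,0,0,0.14],[1,0.042,0.013,0,0,0,0.14],[1,0.043,0.007,0,0,0,0.14],[1,0.044,0.001,0,0,0,0.14],[1,0.044,-0.005,0,0,0,0.14],[1,0.043,-0.011,0,0,0,0.14],[1,0.041,-0.017,0,0,0,0.14]]]}}

```text
clock: 1.15
position: [355.8, 163.5, 227.8]
ee_rot: [-0.63, 0.777, -0.002, -0.002]
contact_force: [0.7, 0.5, 0.1]
gripper_width: 85.3
```

```bash
python3 - <<'E'
from h import *
plan([520,-231,190],180)
snap('wrist','w1')
seq([520,-231,190],180,12)
E
```

```text
pos [355.8 163.5 227.8] yaw -101.91 tool z [-0.0013 -0.0062 -1.    ] d [ 351.9 -242.1   40. ] turn cw deg 78.09 F [0.7 0.5 0.1] w 85.3 t 1.15 q6 -1.06
[1, np.float64(0.029), np.float64(-0.02), np.float64(0.003), 0, 0, np.float64(0.113)],
[1, np.float64(0.026), np.float64(-0.023), np.float64(0.003), 0, 0, np.float64(0.113)],
[1, np.float64(0.023), np.float64(-0.026), np.float64(0.003), 0, 0, np.float64(0.113)],
[1, np.float64(0.02), np.float64(-0.029), np.float64(0.003), 0, 0, np.float64(0.113)],
[1, np.float64(0.017), np.float64(-0.031), np.float64(0.003), 0, 0, np.float64(0.113)],
[1, np.float64(0.013), np.float64(-0.033), np.float64(0.003), 0, 0, np.float64(0.113)],
[1, np.float64(0.01), np.float64(-0.034), np.float64(0.003), 0, 0, np.float64(0.113)],
[1, np.float64(0.006), np.float64(-0.035), np.float64(0.003), 0, 0, np.float64(0.113)],
[1, np.float64(0.002), np.float64(-0.035), np.float64(0.003), 0, 0, np.float64(0.113)],
[1, np.float64(-0.002), np.float64(-0.035), np.float64(0.003), 0, 0, np.float64(0.113)],
[1, np.float64(-0.006), np.float64(-0.035), np.float64(0.003), 0, 0, np.float64(0.113)],
[1, np.float64(-0.01), np.float64(-0.034), np.float64(0.003), 0, 0, np.float64(0.113)],
```

View pics/w1.png

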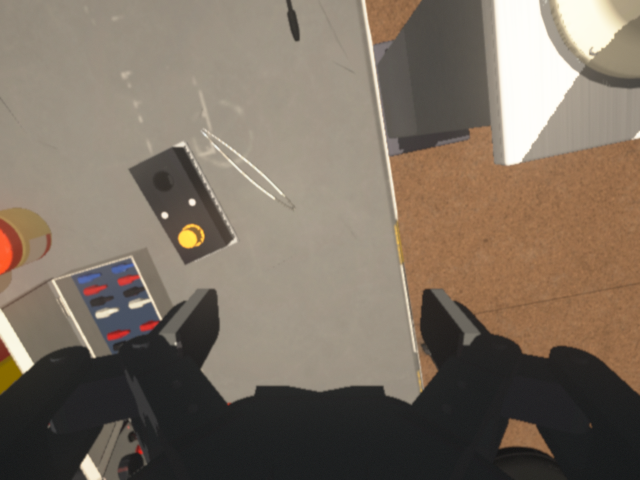

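Call:
{"fn": "drive_tool", "kwargs": {"moves": [[[1,0.029,-0.02,0.003,0,0,0.113],[1,0.026,-0.023,0.003,0,0,0.113],[1,0.023,-0.026,0.003,0,0,0.113],[1,0.02,-0.029,0.003,0,0,0.113],[1,0.017,-0.031,0.003,0,0,0.113],[1,0.013,-0.033,0.003,0,0,0.113],[1,0.01,-0.034,0.003,0,0,0.113],[1,0.006,-0.035,0.003,0,0,0.113],[1,0.002,-0.035,0.003,0,0,0.113],[1,-0.002,-0.035,0.003,0,0,0.113],[1,-0.006,-0.035,0.003,0,0,0.113],[1,-0.01,-0.034,0.003,0,0,0.113],[1,0,0,0,0,0,0]]]}}

```text
clock: 2.5
position: [513.2, -254.4, 190.7]
ee_rot: [0.031, 1.0, -0.003, -0.002]
contact_force: [-0.2, 0.6, -0.4]
gripper_width: 85.0
```

```bash
python3 - <<'E'
from h import *
plan([520,-231,190],180)
im,d,T=snap('wrist','w2')
snap('side','s2')
w=np.load('pics/w1.npz')
print('hole',onz('wrist',w['T'],163,180,34).round(1),'plug',onz('wrist',w['T'],190,236,51).round(1))
E
```

```text
pos [ 513.2 -254.4  190.7] yaw 176.46 tool z [-0.0033 -0.005  -1.    ] d [-5.4 23.8  0.5] turn cw deg -3.54 F [-0.2  0.6 -0.4] w 85.0 t 2.5 q6 -1.46
hole [499.6  99.1  34. ] plug [483.2 156.5  51. ]
```

View pics/w2.png

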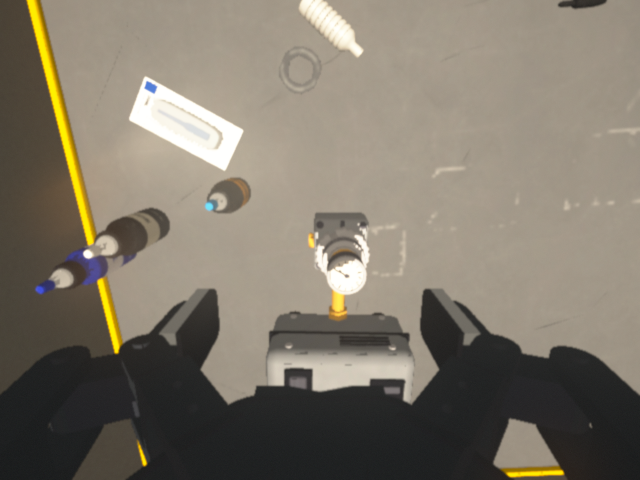

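```bash
python3 - <<'E'
from h import *
w=np.load('pics/w2.npz');im=w['im'];T=w['T']
c=cv2.resize(im[195:305,285:400],None,fx=6,fy=6,interpolation=cv2.INTER_CUBIC);cv2.imwrite('pics/c2.png',c[:,:,::-1])
s=np.load('pics/s2.npz')
c=cv2.resize(s['im'][205:280,360:450],None,fx=8,fy=8,interpolation=cv2.INTER_CUBIC);cv2.imwrite('pics/c2s.png',c[:,:,::-1])
for z in (105,110.5,145): print(z,onz('wrist',T,345.5,272.5,z).round(1))
print([ (v,u,dep('wrist',T,u,v,w['d'][v,u]).round(1)) for v,u in ((272,346),(268,340),(250,340),(225,330),(217,340),(240,320))])
E
```

```text
105 [ 535.8 -236.5  105. ]
110.5 [ 533.7 -236.8  110.5]
145 [ 520.2 -238.6  145. ]
[(272, 346, array([ 533.5, -236.4,  110.2])), (268, 340, array([ 530.5, -240.4,  109.4])), (250, 340, array([ 525.1, -238.8,   84.3])), (225, 330, array([ 516.5, -244.8,   34.3])), (217, 340, array([ 511.7, -235. ,   24.8])), (240, 320, array([ 522.1, -254.2,   63.2]))]
```

View pics/c2.png

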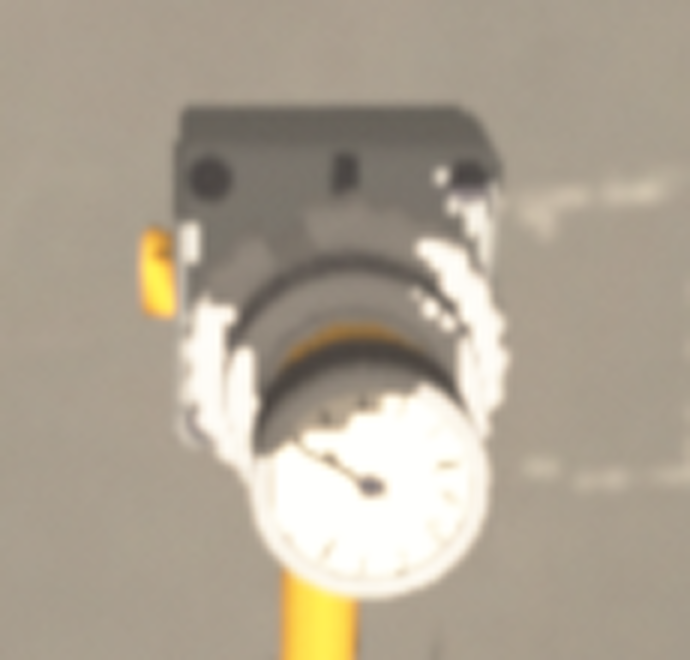

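View pics/c2s.png

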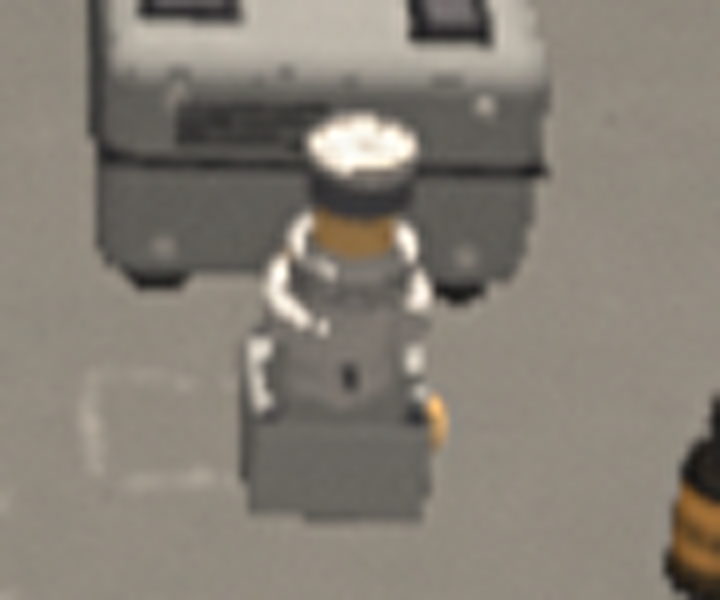

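```bash
python3 - <<'E'
from h import *
w=np.load('pics/w2.npz')
print(onz('wrist',w['T'],342.3,223.8,49.5).round(1))
seq([533.7,-236.8,130],-135,6,cw=False)
E
```

```text
[ 512.6 -234.4   49.5]
[1, np.float64(-0.003), np.float64(0.003), np.float64(0.01), 0, 0, np.float64(-0.14)],
[1, np.float64(-0.004), np.float64(0.002), np.float64(0.01), 0, 0, np.float64(-0.14)],
[1, np.float64(-0.004), np.float64(0.002), np.float64(0.01), 0, 0, np.float64(-0.14)],
[1, np.float64(-0.004), np.float64(0.001), np.float64(0.01), 0, 0, np.float64(-0.14)],
[1, np.float64(-0.004), np.float64(0.0), np.float64(0.01), 0, 0, np.float64(-0.14)],
[1, np.float64(-0.004), np.float64(-0.0), np.float64(0.01), 0, 0, np.float64(-0.14)],
```

Call:
{"fn": "drive_tool", "kwargs": {"moves": [[[1,-0.003,0.003,0.01,0,0,-0.14],[1,-0.004,0.002,0.01,0,0,-0.14],[1,-0.004,0.002,0.01,0,0,-0.14],[1,-0.004,0.001,0.01,0,0,-0.14],[1,-0.004,0,0.01,0,0,-0.14],[1,-0.004,0,0.01,0,0,-0.14],[1,0,0,0,0,0,0]]]}}

```text
clock: 3.3
position: [530.5, -227.8, 131.8]
ee_rot: [-0.404, 0.915, -0.001, -0.001]
contact_force: [0.3, -0.4, 0.0]
gripper_width: 84.9
```

```bash
python3 - <<'E'
from h import *
plan([533.7,-236.8,100],-135)
im,d,T=snap('wrist','w3')
c=cv2.resize(im[150:330,210:430],None,fx=3.6,fy=3.3,interpolation=cv2.INTER_CUBIC)
c=np.clip(c.astype(float)*1.0,0,255).astype(np.uint8);cv2.imwrite('pics/c3.png',c[:,:,::-1])
E
```

```text
pos [ 530.5 -227.8  131.8] yaw -132.31 tool z [-0.0018 -0.0027 -1.    ] d [ 4.4 -8.4 31.8] turn cw deg 2.69 F [ 0.3 -0.4  0. ] w 84.9 t 3.3 q6 -0.62
```

View pics/w3.png

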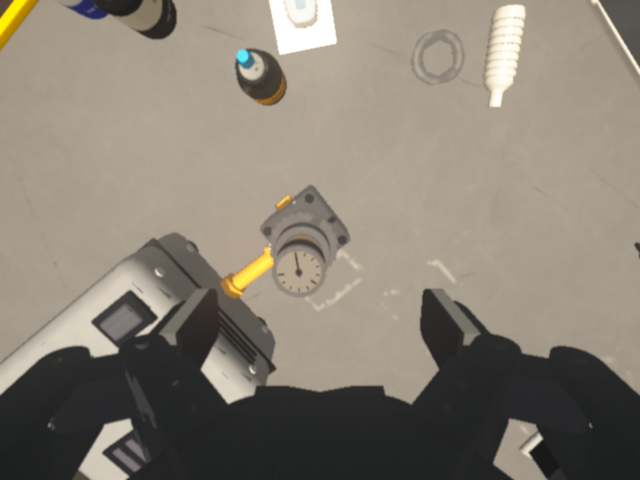

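View pics/c3.png

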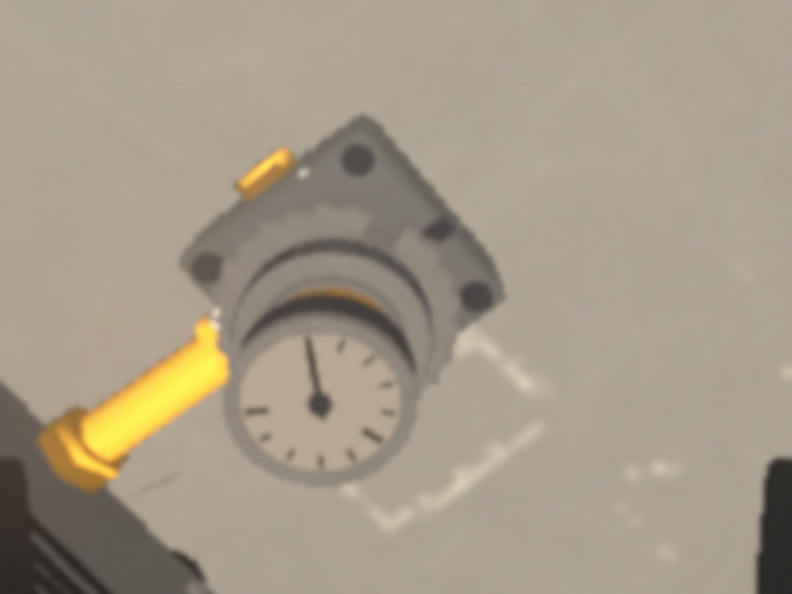

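```bash
python3 - <<'E'
from h import *
w=np.load('pics/w3.npz');T=w['T']
f=lambda x,y,z:onz('wrist',T,210+x/3.6,150+y/3.3,z)
A=f(320,408,110.5);print(A.round(1))
for nm,p in dict(pin=f(438,230,51),slotL=f(373,218,63.5),slotR=f(400,235,63.5),slotLin=f(362,240,63.5),slotRin=f(388,252,63.5)).items():
    d=p-A; print(nm,p.round(1),np.hypot(d[0],d[1]).round(1),np.degrees(np.arctan2(d[1],d[0])).round(1))
g=cv2.resize(w['im'][190:260,255:350],None,fx=8,fy=8,interpolation=cv2.INTER_CUBIC)
g=np.clip((g.astype(float)-60)*2,0,255).astype(np.uint8);cv2.imwrite('pics/g3.png',g[:,:,::-1])
E
```

```text
[ 536.4 -235.7  110.5]
pin [ 511.7 -234.6   51. ] 24.7 177.6
slotL [ 517.2 -246.5   63.5] 22.0 -150.6
slotR [ 515.9 -240.7   63.5] 21.1 -166.1
slotLin [ 521.6 -244.6   63.5] 17.2 -149.0
slotRin [ 519.8 -239.7   63.5] 17.1 -166.4
```

View pics/g3.png

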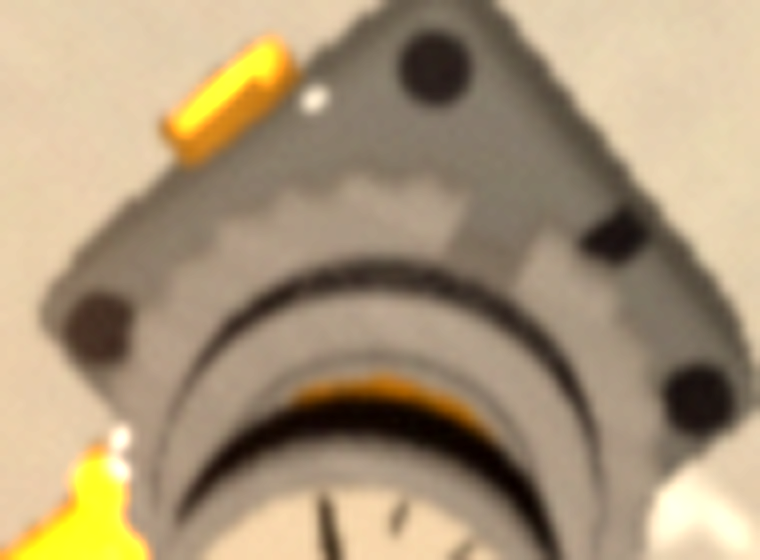

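```bash
python3 - <<'E'
from h import *
from scipy.optimize import least_squares
w=np.load('pics/w3.npz');T=w['T']
f=lambda x,y,z:onz('wrist',T,255+x/8,190+y/8,z)
h1,h2,h3=f(435,68,34),f(100,330,34),f(700,398,34)
print(h1.round(1),h2.round(1),h3.round(1))
print('xdir',np.degrees(np.arctan2(*(h2-h1)[[1,0]])),'ydir-90',np.degrees(np.arctan2(*(h3-h1)[[1,0]]))-90,'diagmid',(h2+h3)/2)
P=np.array([f(*q,63.5) for q in [(380,262),(300,277),(230,330),(175,405),(470,285),(540,345),(585,420)]])[:,:2]
r=least_squares(lambda p:np.hypot(*(P-p).T)-17,[535,-236]);print('neck',r.x,r.fun.round(1))
P2=np.array([f(*q,63.5) for q in [(365,180),(430,180),(240,220),(170,280),(555,220),(610,280)]])[:,:2]
r2=least_squares(lambda p:np.hypot(*(P2-p).T)-23,[535,-236]);print('collar',r2.x,r2.fun.round(1))
A=r.x
for B in (r.x,r2.x,np.array([536.4,-235.7])):
  for q,z in [((512,205),63.5),((481,268),63.5),((615,235),51),((615,235),49.5)]:
    d=f(*q,z)[:2]-B;print(np.hypot(*d).round(1),np.degrees(np.arctan2(d[1],d[0])).round(1),end=' | ')
  print()
# wire check of dial
im=w['im'];
E
```

```text
[ 515.2 -253.8   34. ] [ 554.5 -256.7   34. ] [ 517.9 -214.8   34. ]
xdir -4.237949479874759 ydir-90 -3.8730424769305074 diagmid [ 536.17754723 -235.7633832    34.        ]
neck [ 537.21173671 -235.49309693] [ 0.2  0.1 -0.4  0.3  0.  -0.3  0.3]
collar [ 535.49221731 -235.44477077] [-0.2 -0.1 -0.   0.1  0.4 -0.3]
24.4 -158.7 | 18.7 -158.9 | 25.7 178.3 | 25.6 177.6 | 
22.8 -157.0 | 17.1 -156.7 | 24.0 178.2 | 23.9 177.6 | 
23.6 -158.5 | 17.9 -158.6 | 24.9 177.7 | 24.8 177.1 |
```

```bash
python3 - <<'E'
from h import *
plan([536.2,-235.7,110],-132.3)
E
```

```text
pos [ 530.9 -228.1  132.7] yaw -132.44 tool z [-5.0e-04 -3.3e-03 -1.0e+00] d [ 2.  -9.  22.7] turn cw deg -0.14 F [0.1 0.3 0.5] w 85.7 t 3.35 q6 -0.62
```

Call:
{"fn": "drive_tool", "kwargs": {"moves": [[[0.6,0.001,-0.004,0,0,0,0],[0.6,0.001,-0.005,0,0,0,0],[0.6,0,0,0.01,0,0,0],[0.6,0,0,0.012,0,0,0],[0.6,0,0,0,0,0,0]]]}}

```text
clock: 3.85
position: [537.2, -235.7, 111.8]
ee_rot: [-0.401, 0.916, -0.003, 0.001]
contact_force: [-0.9, -0.9, -0.6]
gripper_width: 51.2
```

```bash
python3 - <<'E'
from h import *
plan([536.2,-235.7,68],-132.3)
im,d,T=snap('wrist','w4')
E
```

```text
pos [ 537.2 -235.7  111.8] yaw -132.71 tool z [ 0.0039 -0.0039 -1.    ] d [ 0.6  1.  43.8] turn cw deg -0.41 F [-0.9 -0.9 -0.6] w 51.2 t 3.85 q6 -0.61
```

View pics/w4.png

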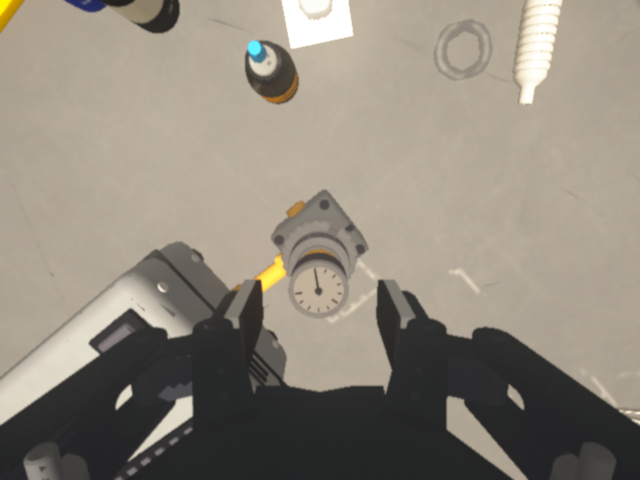

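Call:
{"fn": "drive_tool", "kwargs": {"moves": [[[0.6,0.0005,0.0005,0.012,0,0,0],[0.6,0,0,0.012,0,0,0],[0.6,0,0,0.01,0,0,0],[0.6,0,0,0.007,0,0,0],[0.6,0,0,0,0,0,0]]]}}

```text
clock: 4.4
position: [536.4, -236.2, 67.0]
ee_rot: [-0.401, 0.916, -0.003, 0.001]
contact_force: [-0.1, 0.0, -0.1]
gripper_width: 51.0
```

```bash
python3 - <<'E'
from h import *
plan([536.2,-235.7,68],-132.3)
im,d,T=snap('wrist','w5')
E
```

```text
pos [ 536.4 -236.2   67. ] yaw -132.73 tool z [ 0.0032 -0.0042 -1.    ] d [-0.2  0.5 -1. ] turn cw deg -0.43 F [-0.1  0.  -0.1] w 51.0 t 4.4 q6 -0.61
```

View pics/w5.png

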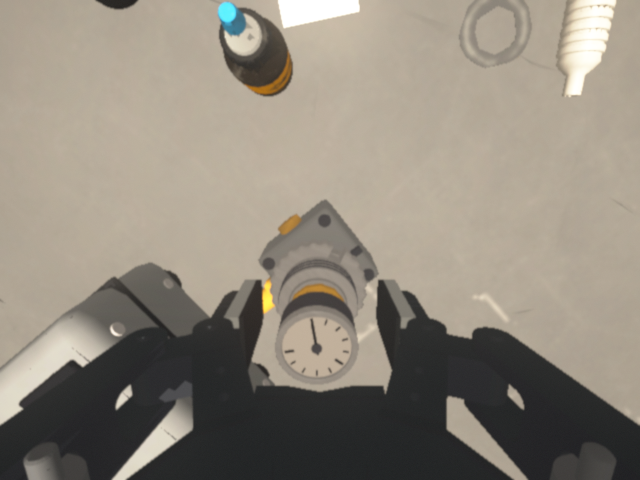

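Call:
{"fn": "drive_tool", "kwargs": {"moves": [[[0.3,0,0,0,0,0,0],[0.3,0,0,0,0,0,0],[0.3,0,0,0,0,0,0],[0.3,0,0,0,0,0,0]]]}}

```text
clock: 4.85
position: [537.3, -236.6, 68.3]
ee_rot: [-0.401, 0.916, -0.003, 0.002]
contact_force: [0.2, -0.3, -1.8]
gripper_width: 30.6
```

```bash
python3 - <<'E'
from h import *
plan([536.2,-235.7,68],-132.3)
im,d,T=snap('wrist','w6')
g=cv2.resize(im[190:310,250:390],None,fx=5.5,fy=5,interpolation=cv2.INTER_CUBIC)
g=np.clip((g.astype(float)-50)*2,0,255).astype(np.uint8);cv2.imwrite('pics/g6.png',g[:,:,::-1])
E
```

```text
pos [ 537.3 -236.6   68.3] yaw -132.72 tool z [ 0.0055 -0.0049 -1.    ] d [0.1 1.4 0.3] turn cw deg -0.42 F [ 0.2 -0.3 -1.8] w 30.6 t 4.85 q6 -0.61
```

View pics/g6.png

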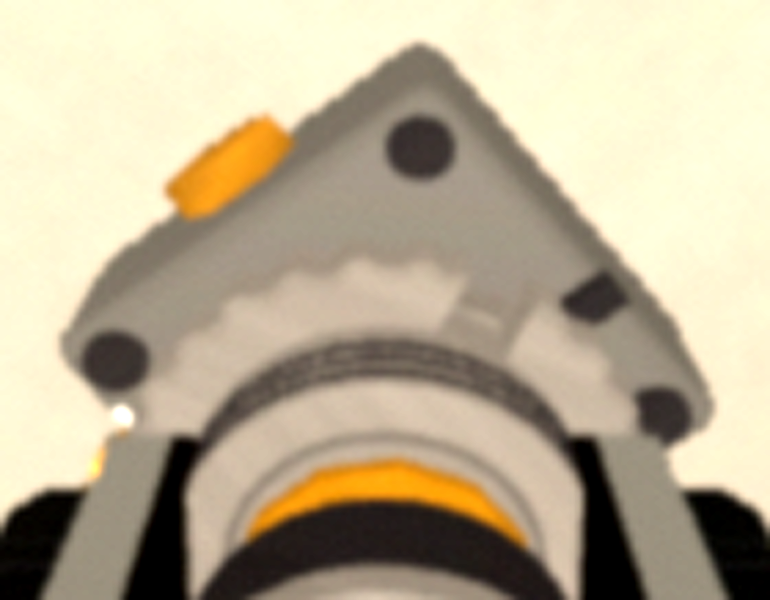

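```bash
python3 - <<'E'
from h import *
w=np.load('pics/w6.npz');T=w['T']
f=lambda x,y,z:onz('wrist',T,250+x/5.5,190+y/5,z)
h1,h2,h3=f(420,147,34),f(114,360,34),f(662,415,34)
print('xdir',np.degrees(np.arctan2(*(h2-h1)[[1,0]])),'ydir-90',np.degrees(np.arctan2(*(h3-h1)[[1,0]]))-90,'mid',(h2+h3)/2)
for B in ((h2+h3)[:2]/2,np.array([536.2,-235.7])):
  for q,z in [((499,285),63.5),((473,347),63.5),((595,298),51),((595,298),49.5)]:
    d=f(*q,z)[:2]-B;print(np.hypot(*d).round(1),np.degrees(np.arctan2(d[1],d[0])).round(1),end=' | ')
  print()
E
```

```text
xdir -4.418650433065471 ydir-90 -3.6561353521877322 mid [ 535.97497075 -235.83405734   34.        ]
22.9 -156.4 | 16.6 -158.1 | 24.5 177.7 | 24.3 176.6 | 
23.2 -156.3 | 16.9 -158.0 | 24.7 178.1 | 24.5 177.0 |
```

Call:
{"fn": "drive_tool", "kwargs": {"moves": [[[0.2,0,0,0,0,0,0.08],[0.2,0,0,0,0,0,0.08]]]}}

```text
clock: 5.1
position: [537.4, -236.7, 68.3]
ee_rot: [-0.324, 0.946, -0.003, 0.002]
contact_force: [1.3, -0.9, -2.2]
gripper_width: 30.2
```

```bash
python3 - <<'E'
from h import *
plan([536.2,-235.7,68],-132.3)
im,d,T=snap('wrist','w7')
g=cv2.resize(im[190:310,250:390],None,fx=5.5,fy=5,interpolation=cv2.INTER_CUBIC)
g=np.clip((g.astype(float)-50)*2,0,255).astype(np.uint8);cv2.imwrite('pics/g7.png',g[:,:,::-1])
E
```

```text
pos [ 537.4 -236.7   68.3] yaw -142.18 tool z [ 0.0061 -0.0051 -1.    ] d [0.4 1.6 0.3] turn cw deg -9.88 F [ 1.3 -0.9 -2.2] w 30.2 t 5.1 q6 -0.78
```

View pics/g7.png

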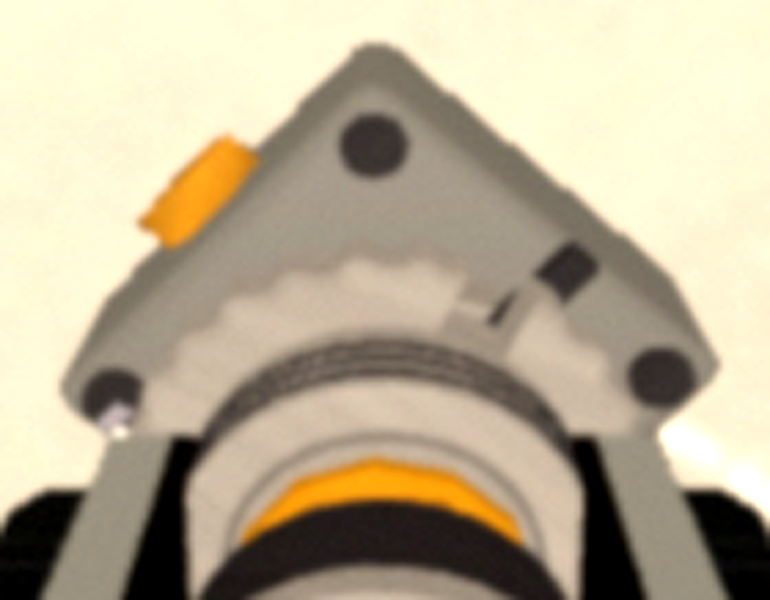

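Call:
{"fn": "drive_tool", "kwargs": {"moves": [[[0.2,0,0,0,0,0,0.1],[0.2,0,0,0,0,0,0.1],[0.2,0,0,0,0,0,0.09],[0.2,0,0,0,0,0,0]]]}}

```text
clock: 5.55
position: [537.6, -237.0, 68.3]
ee_rot: [-0.18, 0.984, -0.003, 0.003]
contact_force: [0.2, -0.2, -2.3]
gripper_width: 30.5
```

```bash
python3 - <<'E'
from h import *
plan([536.2,-235.7,68],-132.3)
im,d,T=snap('wrist','w8')
g=cv2.resize(im[190:310,250:390],None,fx=5.5,fy=5,interpolation=cv2.INTER_CUBIC)
g=np.clip((g.astype(float)-50)*2,0,255).astype(np.uint8);cv2.imwrite('pics/g8.png',g[:,:,::-1])
E
```

```text
pos [ 537.6 -237.    68.3] yaw -159.21 tool z [ 0.0066 -0.0055 -1.    ] d [0.8 1.7 0.3] turn cw deg -26.91 F [ 0.2 -0.2 -2.3] w 30.5 t 5.55 q6 -1.08
```

View pics/g8.png

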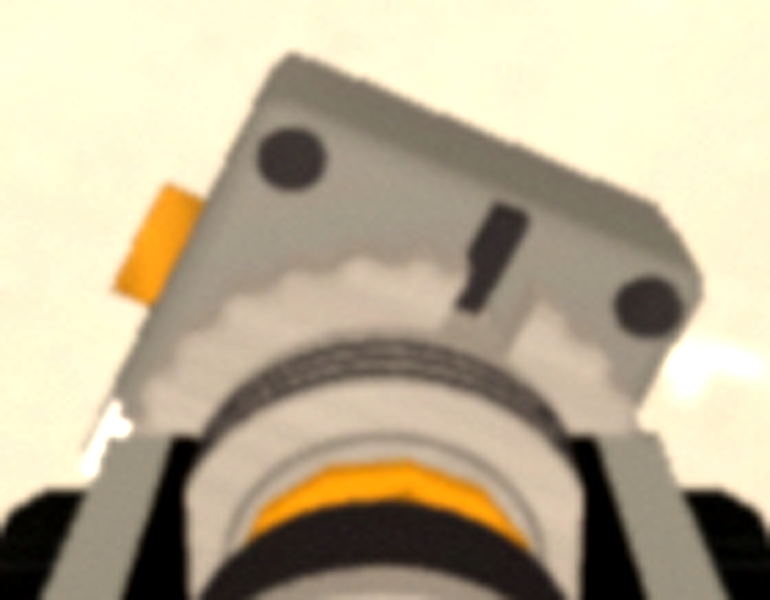

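```bash
python3 - <<'E'
from h import *
w=np.load('pics/w8.npz');T=w['T']
f=lambda x,y,z:onz('wrist',T,250+x/5.5,190+y/5,z)
h1,h2,h3=f(292,158,34),f(114,360,34),f(648,305,34)
print('ydir-90',np.degrees(np.arctan2(*(h3-h1)[[1,0]]))-90)
B=np.array([536.1,-235.8])
for q,z in [((499,285),63.5),((473,347),63.5),((510,212),51.25),((490,255),51.25),((478,290),51.25)]:
    d=f(*q,z)[:2]-B;print(np.hypot(*d).round(1),np.degrees(np.arctan2(d[1],d[0])).round(1),end=' | ')
C=np.array([B[0],B[1]])
for a in (-184,-182,-180): # predicted pixel of pin tip & at r 20
  print(a,[ [ ((u-250)*5.5).round(0),((v-190)*5).round(0)] for r in (27,20) for u,v in [proj('wrist',T,[B[0]+r*np.cos(np.radians(a)),B[1]+r*np.sin(np.radians(a)),51.25])]])
E
```

```text
ydir-90 -4.148678713493965
22.7 177.3 | 16.4 175.5 | 26.7 177.3 | 22.0 176.8 | 18.3 175.2 | -184 [[np.float64(518.0), np.float64(212.0)], [np.float64(483.0), np.float64(274.0)]]
-182 [[np.float64(508.0), np.float64(208.0)], [np.float64(476.0), np.float64(271.0)]]
-180 [[np.float64(498.0), np.float64(205.0)], [np.float64(469.0), np.float64(269.0)]]
```

Call:
{"fn": "drive_tool", "kwargs": {"moves": [[[0.2,0,0,0.0015,0,0,0],[0.2,0,0,0.0015,0,0,0]]]}}

```text
clock: 5.8
position: [537.7, -237.0, 66.7]
ee_rot: [-0.183, 0.983, -0.003, 0.003]
contact_force: [-2.1, 0.5, 4.3]
gripper_width: 30.3
```

Call:
{"fn": "drive_tool", "kwargs": {"moves": [[[0.2,0,0,0.0015,0,0,0]]]}}

```text
clock: 5.9
position: [537.7, -237.0, 65.9]
ee_rot: [-0.184, 0.983, -0.004, 0.003]
contact_force: [-2.1, 0.7, 5.5]
gripper_width: 30.5
```

Call:
{"fn": "drive_tool", "kwargs": {"moves": [[[0.2,0,0,0.002,0,0,0]]]}}

```text
clock: 6.0
position: [537.6, -237.0, 64.5]
ee_rot: [-0.184, 0.983, -0.004, 0.003]
contact_force: [-3.0, 1.9, 5.9]
gripper_width: 30.3
```

Call:
{"fn": "drive_tool", "kwargs": {"moves": [[[0.2,0,0,0.002,0,0,0]]]}}

```text
clock: 6.1
position: [537.7, -237.0, 63.3]
ee_rot: [-0.185, 0.983, -0.004, 0.003]
contact_force: [-2.1, 1.4, 7.5]
gripper_width: 30.3
```

Past the pin (5 mm down, low force). Continue to release.

Call:
{"fn": "drive_tool", "kwargs": {"moves": [[[0.2,0,0,0.002,0,0,0],[0.2,0,0,0.0015,0,0,0]]]}}

```text
clock: 6.3
position: [537.6, -237.0, 61.3]
ee_rot: [-0.186, 0.983, -0.004, 0.003]
contact_force: [-2.7, 1.6, 6.5]
gripper_width: 30.1
```

Call:
{"fn": "drive_tool", "kwargs": {"moves": [[[0.2,0,0,0.001,0,0,0],[0.2,0,0,0.0005,0,0,0]]]}}

```text
clock: 6.5
position: [537.6, -237.0, 61.5]
ee_rot: [-0.187, 0.982, -0.004, 0.003]
contact_force: [-1.9, 0.9, 5.8]
gripper_width: 30.5
```

```bash
python3 - <<'E'
from h import *
plan([536.2,-235.7,68],-132.3)
im,d,T=snap('wrist','w9')
E
```

```text
pos [ 537.6 -237.    61.5] yaw -158.49 tool z [ 0.0079 -0.0073 -0.9999] d [ 0.8  1.6 -6.6] turn cw deg -26.19 F [-1.9  0.9  5.8] w 30.5 t 6.5 q6 -1.07
```

View pics/w9.png

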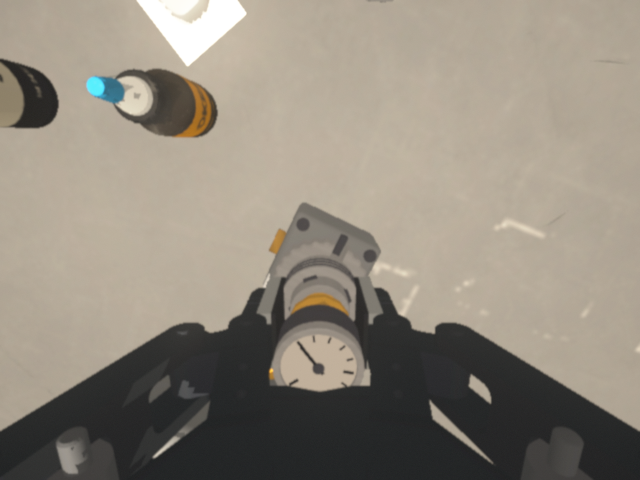

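```bash
python3 - <<'E'
from h import *
w=np.load('pics/w9.npz');T=w['T']
for u,v in ((330,370),(310,355),(320,380),(320,315)): print(dep('wrist',T,u,v,w['d'][v,u]).round(1))
w=np.load('pics/w8.npz')
for u,v in ((330,350),(310,355),(320,360)): print(dep('wrist',w['T'],u,v,w['d'][v,u]).round(1))
E
```

```text
[ 535.3 -232.7  115.3]
[ 532.7 -240.3  115.3]
[ 539.9 -234.2  115.3]
[ 522.7 -241.1  108.3]
[ 536.1 -232.3  110.5]
[ 540.8 -237.8  109.9]
[ 542.3 -233.6  108.6]
```

Call:
{"fn": "drive_tool", "kwargs": {"moves": [[[0.5,0,0,0,0,0,0],[0.5,0,0,0,0,0,0],[0.5,0,0,0,0,0,0],[0.5,0,0,-0.01,0,0,0],[0.5,0.001,0.001,-0.01,0,0,0],[0.5,0,0,-0.01,0,0,0],[0.5,0,0,0,0,0,0]]]}}

```text
clock: 7.25
position: [537.2, -236.1, 93.6]
ee_rot: [-0.188, 0.982, -0.005, 0.005]
contact_force: [0.6, -0.6, 0.6]
gripper_width: 42.9
```

```bash
python3 - <<'E'
from h import *
plan([536.2,-235.7,92],-158.5)
im,d,T=snap('wrist','w10')
for u,v in ((330,325),(310,325),(320,320)): print(dep('wrist',T,u,v,d[v,u]).round(1))
E
```

```text
pos [ 537.2 -236.1   93.6] yaw -158.36 tool z [ 0.0107 -0.0077 -0.9999] d [0.7 0.8 1.6] turn cw deg 0.14 F [ 0.6 -0.6  0.6] w 42.9 t 7.25 q6 -1.06
[ 538.1 -229.8  114.4]
[ 540.8 -237.4  115. ]
[ 536.9 -234.6  115.6]
```

View pics/w10.png

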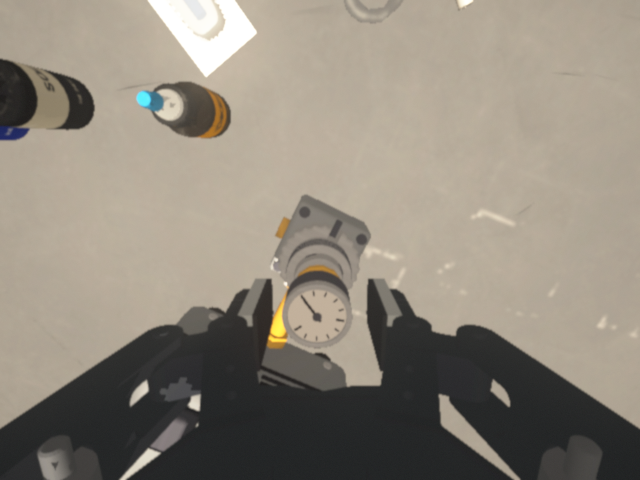

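Call:
{"fn": "drive_tool", "kwargs": {"moves": [[[0.5,0.0007,0.0008,0.0015,-0.011,0.007,0],[0.5,0,0,0,0,0,0],[0.2,0,0,0,0,0,0],[0.2,0,0,0,0,0,0],[0.2,0,0,0,0,0,0],[0.2,0,0,0,0,0,0]]]}}

```text
clock: 7.9
position: [535.8, -235.8, 91.4]
ee_rot: [-0.188, 0.982, 0.0, -0.001]
contact_force: [-0.7, -0.2, 2.5]
gripper_width: 25.7
```

```bash
python3 - <<'E'
from h import *
plan([536.2,-235.7,92],-158.5)
E
```

```text
pos [ 535.8 -235.8   91.4] yaw -158.37 tool z [-1.9e-03  6.0e-04 -1.0e+00] d [-0.5 -0.1 -0.6] turn cw deg 0.13 F [-0.7 -0.2  2.5] w 25.7 t 7.9 q6 -1.05
```

Call:
{"fn": "drive_tool", "kwargs": {"moves": [[[0.1,0,0,0,0,0,0],[0.1,0,0,-0.003,0,0,0],[0.1,0,0,-0.003,0,0,0],[0.1,0,0,-0.003,0,0,0]]]}}

```text
clock: 8.3
position: [535.1, -235.7, 97.4]
ee_rot: [-0.187, 0.982, 0.001, -0.002]
contact_force: [2.5, -2.4, -6.8]
gripper_width: 26.0
```

Call:
{"fn": "drive_tool", "kwargs": {"moves": [[[0.1,0,0,-0.004,0,0,0],[0.1,0,0,-0.005,0,0,0],[0.1,0,0,-0.005,0,0,0],[0.1,0,0,-0.01,0,0,0],[0.1,0,0,-0.015,0,0,0],[0.1,0,0,-0.015,0,0,0],[0.1,0,0,0,0,0,0]]]}}

```text
clock: 9.0
position: [534.6, -235.1, 158.5]
ee_rot: [-0.187, 0.982, 0.001, -0.002]
contact_force: [-0.3, -0.1, -1.0]
gripper_width: 26.1
```

```bash
python3 - <<'E'
from h import *
plan([536.2,-235.7,92],-158.5)
snap('wrist','w11');snap('side','s11')
s=np.load('pics/s11.npz')
c=cv2.resize(s['im'][130:280,340:480],None,fx=4,fy=4,interpolation=cv2.INTER_CUBIC);cv2.imwrite('pics/c11.png',c[:,:,::-1])
E
```

```text
pos [ 534.6 -235.1  158.5] yaw -158.4 tool z [-0.0046  0.0021 -1.    ] d [-1.5 -1.4 66.5] turn cw deg 0.1 F [-0.3 -0.1 -1. ] w 26.1 t 9.0 q6 -1.05
```

View pics/w11.png

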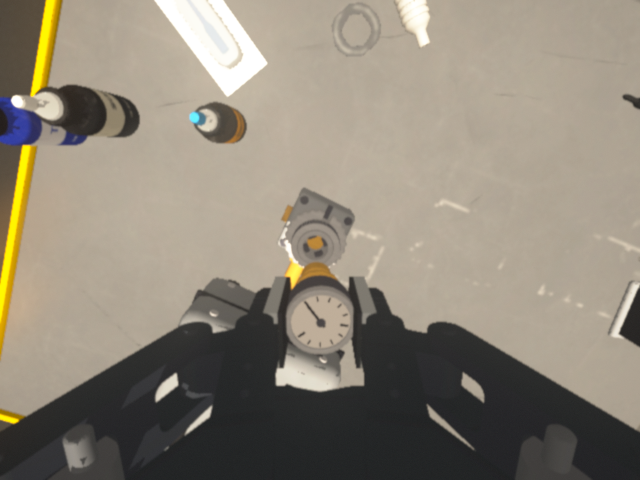

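View pics/c11.png

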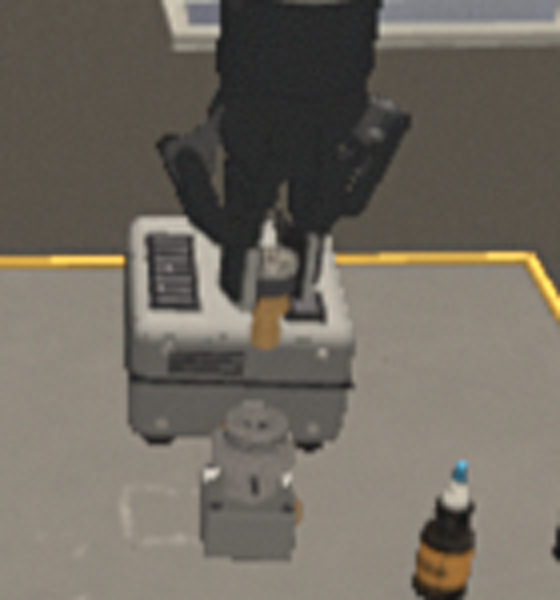

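```bash
python3 - <<'E'
from h import *
w=np.load('pics/w11.npz');T=w['T']
B=np.array([536.1,-235.8])
ps={}
for v in range(205,262):
  for u in range(285,350):
    p=dep('wrist',T,u,v,w['d'][v,u]); r=np.hypot(*(p[:2]-B)); 
    if 18.5<r<22 : ps.setdefault('collar',[]).append(p[2])
    if 14<r<16: ps.setdefault('neck',[]).append(p[2])
for k in ps: print(k,np.percentile(ps[k],[10,25,50,75,90]).round(1))
# stand: refine from w1/top
w=np.load('pics/w1.npz')
c=cv2.resize(w['im'][120:280,110:310],None,fx=4,fy=3.75,interpolation=cv2.INTER_CUBIC);cv2.imwrite('pics/st.png',c[:,:,::-1])
seq([470,80,175],-76,9,cw=False)
E
```

```text
Traceback (most recent call last):
  File "h.py", line 19, in dep
    o,d=ray(n,T,u,v); return o+d*D
        ~~~^^^^^^^^^
  File "h.py", line 14, in ray
    p=arm.camera_params(n); f=240/np.tan(np.radians(p['fov_y'])/2)
ValueError: time passes only in moves, steps and waits
```

```bash
sed -i 's/^def snap/import functools\n_cp=functools.lru_cache(None)(lambda n:arm.camera_params(n))\ndef snap/; s/p=arm.camera_params(n)/p=_cp(n)/' h.py; python3 - <<'E'
from h import *
w=np.load('pics/w11.npz');T=w['T']
B=np.array([536.1,-235.8])
ps={}
for v in range(205,262):
  for u in range(285,350):
    p=dep('wrist',T,u,v,w['d'][v,u]); r=np.hypot(*(p[:2]-B)); 
    if 18.5<r<22 : ps.setdefault('collar',[]).append(p[2])
    if 14<r<16: ps.setdefault('neck',[]).append(p[2])
for k in ps: print(k,np.percentile(ps[k],[10,25,50,75,90]).round(1))
w=np.load('pics/w1.npz')
c=cv2.resize(w['im'][120:280,110:310],None,fx=4,fy=3.75,interpolation=cv2.INTER_CUBIC);cv2.imwrite('pics/st.png',c[:,:,::-1])
np.set_printoptions(suppress=True)
seq([488,146,165],-76,10,cw=False)
E
```

```text
collar [34.3 51.8 63.5 64.  64.5]
neck [78.3 78.8 79.2 79.6 80.1]
[1, np.float64(-0.01), np.float64(0.037), np.float64(-0.001), 0, 0, np.float64(-0.144)],
[1, np.float64(-0.015), np.float64(0.035), np.float64(-0.001), 0, 0, np.float64(-0.144)],
[1, np.float64(-0.02), np.float64(0.033), np.float64(-0.001), 0, 0, np.float64(-0.144)],
[1, np.float64(-0.024), np.float64(0.03), np.float64(-0.001), 0, 0, np.float64(-0.144)],
[1, np.float64(-0.028), np.float64(0.026), np.float64(-0.001), 0, 0, np.float64(-0.144)],
[1, np.float64(-0.032), np.float64(0.021), np.float64(-0.001), 0, 0, np.float64(-0.144)],
[1, np.float64(-0.035), np.float64(0.017), np.float64(-0.001), 0, 0, np.float64(-0.144)],
[1, np.float64(-0.037), np.float64(0.012), np.float64(-0.001), 0, 0, np.float64(-0.144)],
[1, np.float64(-0.038), np.float64(0.006), np.float64(-0.001), 0, 0, np.float64(-0.144)],
[1, np.float64(-0.038), np.float64(0.001), np.float64(-0.001), 0, 0, np.float64(-0.144)],
```

View pics/st.png

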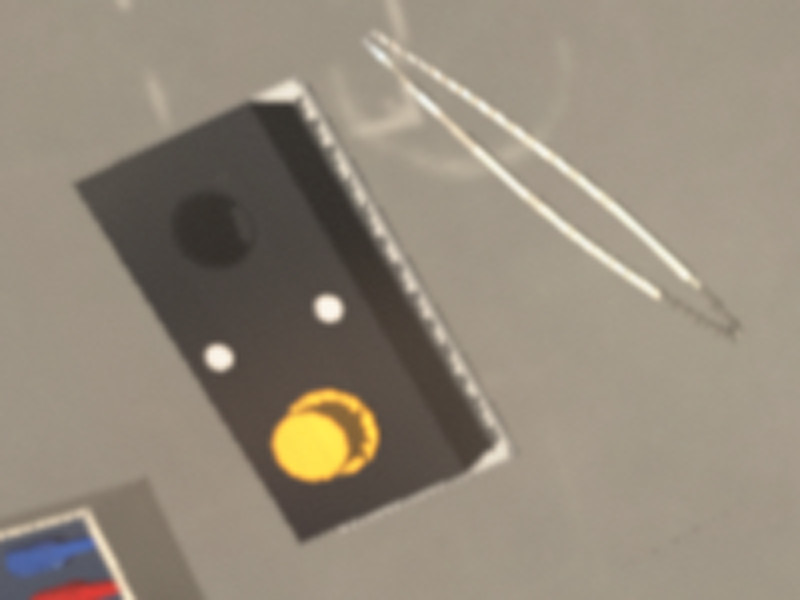

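Call:
{"fn": "drive_tool", "kwargs": {"moves": [[[0.1,-0.01,0.037,-0.001,0,0,-0.144],[0.1,-0.015,0.035,-0.001,0,0,-0.144],[0.1,-0.02,0.033,-0.001,0,0,-0.144],[0.1,-0.024,0.03,-0.001,0,0,-0.144],[0.1,-0.028,0.026,-0.001,0,0,-0.144],[0.1,-0.032,0.021,-0.001,0,0,-0.144],[0.1,-0.035,0.017,-0.001,0,0,-0.144],[0.1,-0.037,0.012,-0.001,0,0,-0.144],[0.1,-0.038,0.006,-0.001,0,0,-0.144],[0.1,-0.02,0.001,-0.001,0,0,-0.144],[0.1,0,0,0,0,0,0]]]}}

```text
clock: 10.2
position: [472.6, 139.4, 159.2]
ee_rot: [0.805, -0.593, -0.011, 0.008]
contact_force: [0.2, -0.2, -0.7]
gripper_width: 26.0
```

```bash
python3 - <<'E'
from h import *
plan([488,146,165],-76)
snap('wrist','w12')
E
```

```text
pos [472.6 139.4 159.2] yaw -72.81 tool z [-0.0268  0.0011 -0.9996] d [ -1.7 -16.5  -6.2] turn cw deg 3.19 F [ 0.2 -0.2 -0.7] w 26.0 t 10.2 q6 -0.3
```

View pics/w12.png

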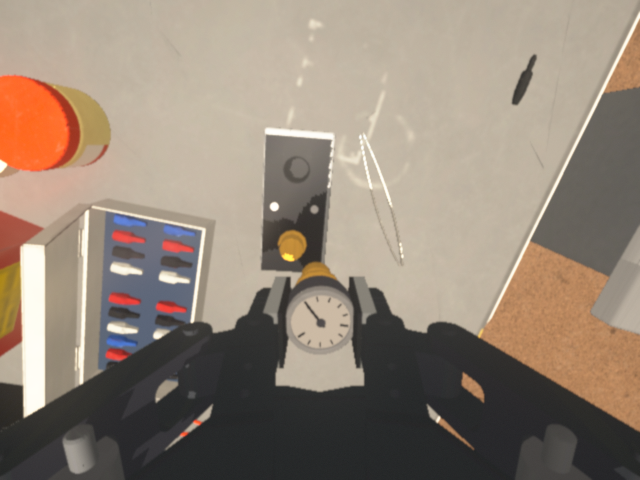

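```bash
python3 - <<'E'
from h import *
w=np.load('pics/w12.npz');T=w['T']
c=cv2.resize(w['im'][115:275,240:350],None,fx=6,fy=3.7*1,interpolation=cv2.INTER_CUBIC)
c=cv2.resize(w['im'][120:220,250:350],None,fx=6,fy=6,interpolation=cv2.INTER_CUBIC)
c=np.clip(c.astype(float)*2.2,0,255).astype(np.uint8)
cv2.imwrite('pics/h12.png',c[:,:,::-1])
for u,v in ((296,168),(297,169)): print(onz('wrist',T,u,v,34).round(1))
E
```

```text
[500.6  98.7  34. ]
[499.7  99.2  34. ]
```

View pics/h12.png

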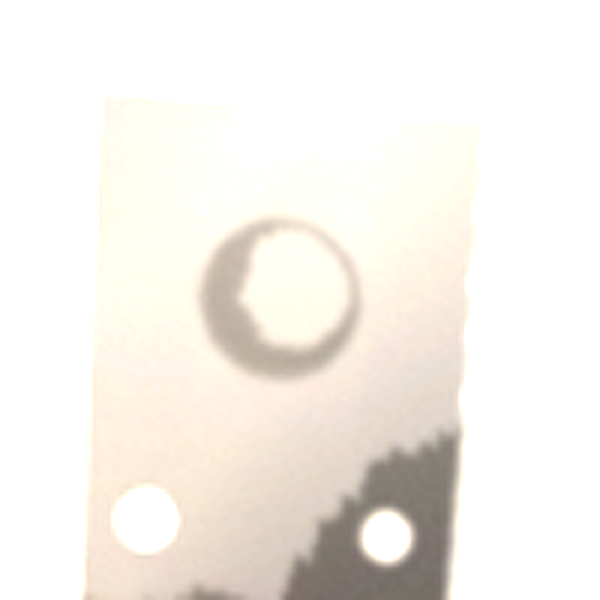

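```bash
python3 - <<'E'
from h import *
w=np.load('pics/w12.npz');T=w['T']; im=w['im']
M=R.from_quat(arm.read_state()['ee_rot']).as_matrix(); p=arm.read_state()['position']
print('hole',onz('wrist',T,296.7,169.8,34).round(1))
g=cv2.cvtColor(im,cv2.COLOR_RGB2GRAY)[280:365,270:370]
m=((g>110)*255).astype(np.uint8)
cs,_=cv2.findContours(m,cv2.RETR_EXTERNAL,cv2.CHAIN_APPROX_NONE)
for c in sorted(cs,key=cv2.contourArea)[-2:]:
    e=cv2.fitEllipse(c); print(e)
e=(e[0][0]+270,e[0][1]+280)
u,v=320,322
# dial centre in tool frame
for uu,vv in ((u,v),):
    D=w['d'][vv-6:vv+6,uu-6:uu+6]; print('depth',np.median(D))
    P=dep('wrist',T,uu,vv,np.median(D)); print('dial tool',(M.T@(P-p)).round(1))
plan([500,99.5,140],-76)
E
```

```text
hole [499.7  99.9  34. ]
((93.17042541503906, 13.645971298217773), (12.495089530944824, 52.265987396240234), 174.7929229736328)
((49.53218078613281, 49.62781524658203), (74.39729309082031, 87.10575866699219), 2.096082925796509)
depth 132.10452
dial tool [ -2.1   0.2 -24.3]
pos [472.5 138.5 158.9] yaw -73.01 tool z [-2.750e-02  8.000e-04 -9.996e-01] d [ 45.5 -15.4  18.2] turn cw deg 2.99 F [-0.6 -0.6 -0.5] w 25.9 t 10.25 q6 -0.3
```

Call:
{"fn": "drive_tool", "kwargs": {"moves": [[[0.1,0,0,0,0.025,0.009,0],[0.1,0.015,-0.005,0.004,0,0,0],[0.1,0.015,-0.005,0.004,0,0,0],[0.1,0.012,-0.005,0.004,0,0,0],[0.1,0,0,0,0,0,0]]]}}

```text
clock: 10.75
position: [497.9, 96.7, 143.8]
ee_rot: [0.8, -0.6, -0.001, 0.003]
contact_force: [-1.2, 0.5, -1.5]
gripper_width: 26.0
```

```bash
python3 - <<'E'
from h import *
plan([500,98.8,95],-76)
snap('wrist','w13');snap('side','s13')
s=np.load('pics/s13.npz')
c=cv2.resize(s['im'][170:300,170:310],None,fx=5,fy=4.6,interpolation=cv2.INTER_CUBIC);cv2.imwrite('pics/c13.png',c[:,:,::-1])
E
```

```text
pos [497.9  96.7 143.8] yaw -73.74 tool z [-0.0063 -0.0039 -1.    ] d [-1.5 -3.  48.8] turn cw deg 2.26 F [-1.2  0.5 -1.5] w 26.0 t 10.75 q6 -0.23
```

View pics/c13.png

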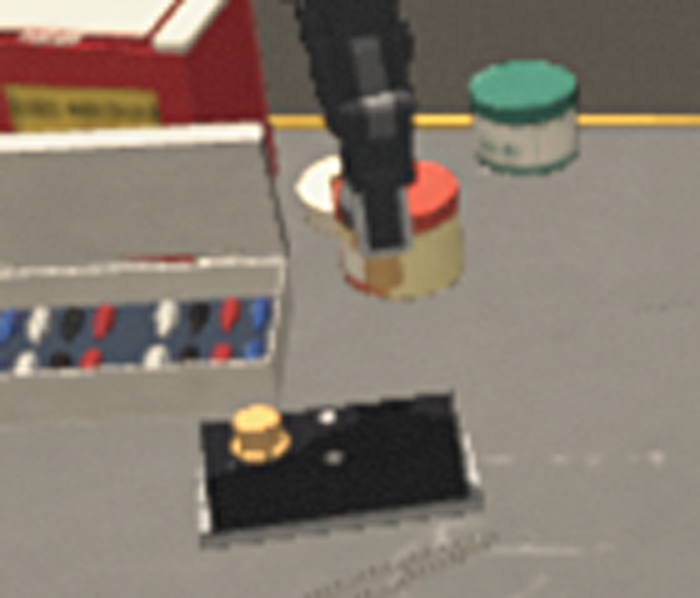

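View pics/w13.png

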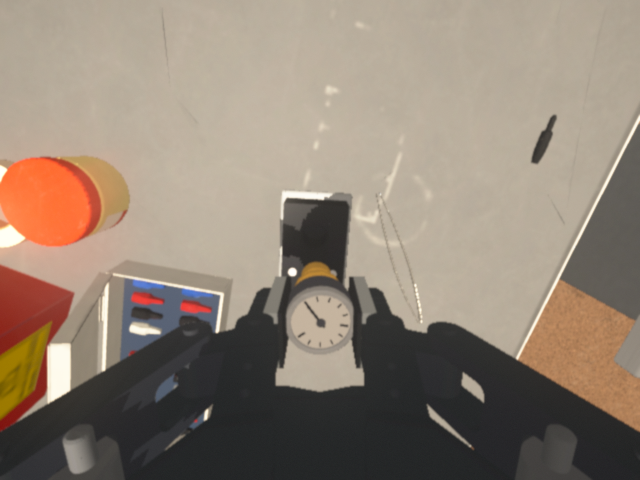

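Call:
{"fn": "drive_tool", "kwargs": {"moves": [[[0.1,-0.0015,-0.003,0.01,0.007,-0.002,0],[0.1,0,0,0.02,0,0,0],[0.1,0,0,0.02,0,0,0],[0.1,0,0,0.01,0,0,0],[0.1,0,0,0,0,0,0]]]}}

```text
clock: 11.35
position: [501.0, 100.7, 84.3]
ee_rot: [0.8, -0.6, 0.001, -0.002]
contact_force: [0.6, -0.3, -1.0]
gripper_width: 26.2
```

```bash
python3 - <<'E'
from h import *
plan([500,98.8,75],-76)
snap('wrist','w14');snap('side','s14')
s=np.load('pics/s14.npz')
c=cv2.resize(s['im'][200:290,190:280],None,fx=6.6,fy=6.6,interpolation=cv2.INTER_CUBIC);cv2.imwrite('pics/c14.png',np.clip(c[:,:,::-1]*1.8,0,255).astype(np.uint8))
s=np.load('pics/w14.npz')
c=cv2.resize(s['im'][180:330,240:400],None,fx=5,fy=4,interpolation=cv2.INTER_LINEAR);cv2.imwrite('pics/d14.png',np.clip(c[:,:,::-1]*2.,0,255).astype(np.uint8))
E
```

```text
pos [501.  100.7  84.3] yaw -73.78 tool z [ 0.0047  0.0026 -1.    ] d [1.5 1.5 9.3] turn cw deg 2.22 F [ 0.6 -0.3 -1. ] w 26.2 t 11.35 q6 -0.23
```

View pics/c14.png

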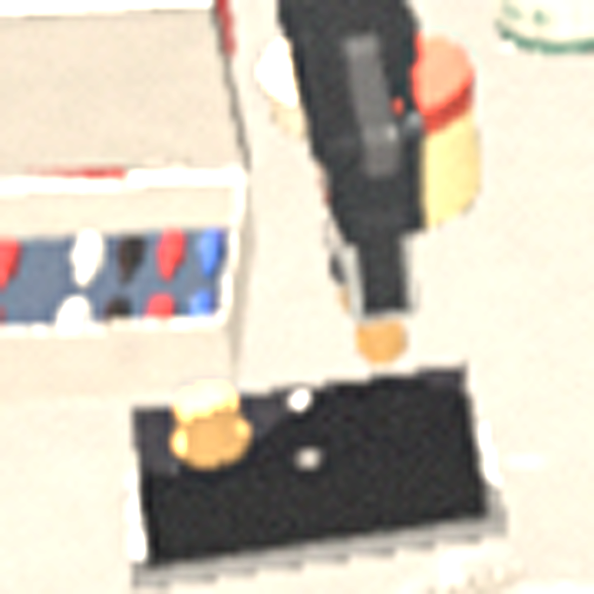

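View pics/d14.png

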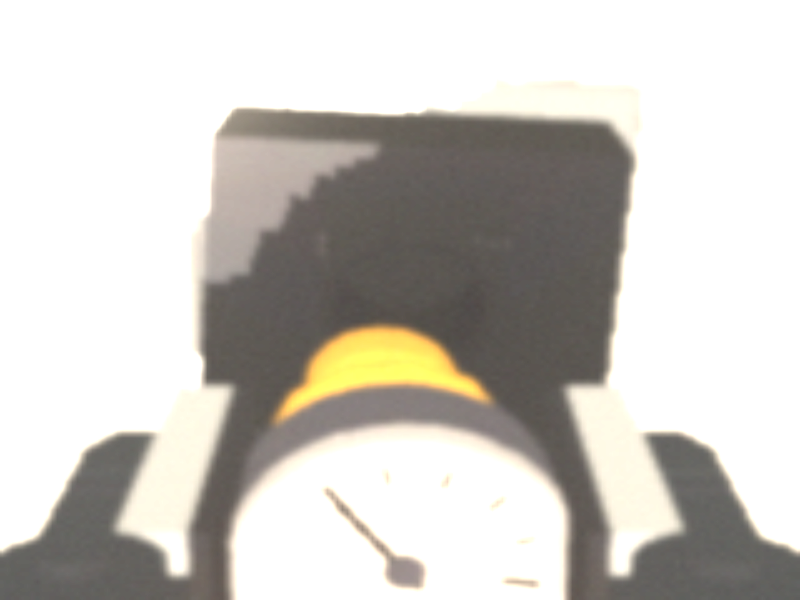

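```bash
python3 - <<'E'
from h import *
for k in ('w11','w12','w13','w14'):
    w=np.load(f'pics/{k}.npz');im=w['im'].astype(int)
    m=(im[:,:,0]>110)&(im[:,:,0]-im[:,:,2]>70); 
    out=[]
    for v in range(258,296,4):
        u=np.where(m[v,285:352])[0]
        out.append((v,u.min()+285,u.max()+285,(u.min()+u.max())/2+285) if len(u) else (v,))
    print(k,out)
w=np.load('pics/w14.npz');im=w['im'][190:285,270:350].astype(float).mean(2)
c=cv2.resize(im,None,fx=8,fy=6,interpolation=cv2.INTER_CUBIC);c=np.clip((c-25)*6,0,255).astype(np.uint8)
cv2.imwrite('pics/e14.png',c)
E
```

```text
w11 [(258, np.int64(289), np.int64(291), np.float64(290.0)), (262, np.int64(290), np.int64(293), np.float64(291.5)), (266, np.int64(288), np.int64(326), np.float64(307.0)), (270, np.int64(286), np.int64(328), np.float64(307.0)), (274, np.int64(285), np.int64(332), np.float64(308.5)), (278, np.int64(290), np.int64(335), np.float64(312.5)), (282, np.int64(290), np.int64(298), np.float64(294.0)), (286, np.int64(290), np.int64(294), np.float64(292.0)), (290,), (294,)]
w12 [(258, np.int64(285), np.int64(298), np.float64(291.5)), (262, np.int64(312), np.int64(319), np.float64(315.5)), (266, np.int64(306), np.int64(325), np.float64(315.5)), (270, np.int64(303), np.int64(328), np.float64(315.5)), (274, np.int64(302), np.int64(332), np.float64(317.0)), (278, np.int64(299), np.int64(335), np.float64(317.0)), (282, np.int64(297), np.int64(298), np.float64(297.5)), (286,), (290,), (294,)]
w13 [(258,), (262, np.int64(313), np.int64(317), np.float64(315.0)), (266, np.int64(306), np.int64(326), np.float64(316.0)), (270, np.int64(303), np.int64(329), np.float64(316.0)), (274, np.int64(302), np.int64(332), np.float64(317.0)), (278, np.int64(299), np.int64(336), np.float64(317.5)), (282, np.int64(297), np.int64(298), np.float64(297.5)), (286,), (290,), (294,)]
w14 [(258,), (262, np.int64(313), np.int64(318), np.float64(315.5)), (266, np.int64(306), np.int64(326), np.float64(316.0)), (270, np.int64(303), np.int64(329), np.float64(316.0)), (274, np.int64(302), np.int64(332), np.float64(317.0)), (278, np.int64(299), np.int64(336), np.float64(317.5)), (282, np.int64(297), np.int64(298), np.float64(297.5)), (286,), (290,), (294,)]
```

View pics/e14.png

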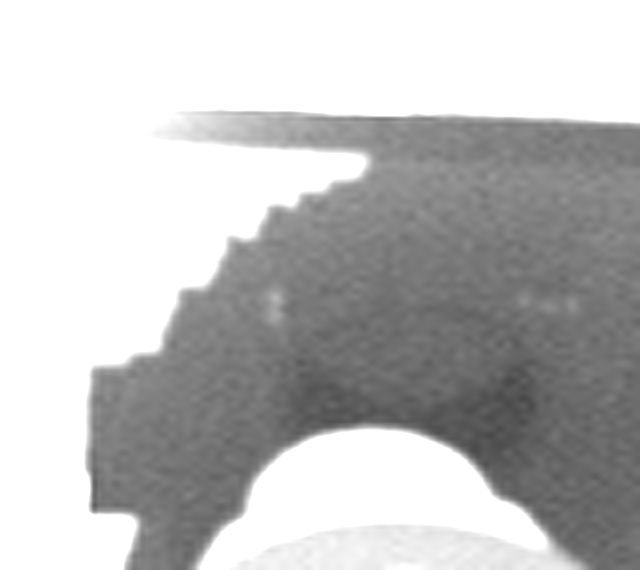

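```bash
python3 - <<'E'
from h import *
w=np.load('pics/w14.npz');T=w['T'];s=arm.read_state();M=R.from_quat(s['ee_rot']).as_matrix();p=s['position']
Tt=np.array(_cp('wrist')['T_tool_cam'])
def ont(u,v,z): 
    o,d=ray('wrist',Tt,u,v); return (o+d*(z-o[2])/d[2]).round(2)
print('dial',ont(320.5,322.5,-25.1)); 
for z in (26.5,20): print('tip front edge',ont(315.7,261,z))
print('hole ctr',(M.T@(onz('wrist',T,321.5,252,34)-p)).round(2),'top',(M.T@(onz('wrist',T,321.5,240.8,34)-p)).round(2), 'L',(M.T@(onz('wrist',T,305.6,252,34)-p)).round(2),'R',(M.T@(onz('wrist',T,337.5,252,34)-p)).round(2))
# ref: expectation hole (499.8,99.6)
print((M.T@(np.array([499.8,99.6,34])-p)).round(2))
im=w['im'].astype(int);print([ (v,im[v,316].tolist()) for v in range(255,268,2)])
E
```

```text
Traceback (most recent call last):
NameError: name '_cp' is not defined
```

```bash
sed -i 's/^_cp=/cpar=/; s/p=_cp(n)/p=cpar(n)/; s/lambda n:arm.camera_params(n)/arm.camera_params/' h.py; head -8 h.py; python3 - <<'E'
from h import *
w=np.load('pics/w14.npz');T=w['T'];s=arm.read_state();M=R.from_quat(s['ee_rot']).as_matrix();p=s['position']
Tt=np.array(cpar('wrist')['T_tool_cam'])
def ont(u,v,z): 
    o,d=ray('wrist',Tt,u,v); return (o+d*(z-o[2])/d[2]).round(2)
print('dial',ont(320.5,322.5,-25.1)); 
for z in (26.5,20): print('tip front edge',ont(315.7,261,z))
print('hole ctr',(M.T@(onz('wrist',T,321.5,252,34)-p)).round(2),'top',(M.T@(onz('wrist',T,321.5,240.8,34)-p)).round(2), 'L',(M.T@(onz('wrist',T,305.6,252,34)-p)).round(2),'R',(M.T@(onz('wrist',T,337.5,252,34)-p)).round(2))
print((M.T@(np.array([499.8,99.6,34])-p)).round(2))
im=w['im'].astype(int);print([ (v,im[v,316].tolist()) for v in range(255,268,2)])
E
```

```text
import numpy as np, cv2
from bench import arm
from scipy.spatial.transform import Rotation as R
import functools
cpar=functools.lru_cache(None)(arm.camera_params)
def snap(n,tag):
    s=arm.read_state(); im,d=arm.get_image(n)
    cv2.imwrite(f'pics/{tag}.png',im[:,:,::-1]); np.savez(f'pics/{tag}.npz',im=im,d=d,T=wfc(n,s))
dial [ -0.85   0.8  -25.1 ]
tip front edge [ 6.28 -1.62 26.5 ]
tip front edge [ 8.57 -1.54 20.  ]
hole ctr [ 3.8   2.9  51.65] top [10.79  2.88 51.64] L [ 3.77 -6.65 51.73] R [ 3.83 12.5  51.58]
[ 0.9   3.02 51.66]
[(255, [44, 43, 40]), (257, [43, 40, 37]), (259, [44, 41, 37]), (261, [83, 65, 42]), (263, [147, 108, 49]), (265, [155, 113, 49]), (267, [169, 123, 52])]
```

```bash
python3 - <<'E'
from h import *
Tt=np.array(cpar('wrist')['T_tool_cam'])
def ont(u,v,z): 
    o,d=ray('wrist',Tt,u,v); return (o+d*(z-o[2])/d[2]).round(2)
for z in (49.5,50.3,51): print('hole top',ont(321.5,240.8,z),'hole y LR',ont(305.6,252,z)[1],ont(337.5,252,z)[1])
for i in range(4):
    s=arm.read_state();print(s['position'].round(2),s['ee_rot'].round(4))
E
```

```text
hole top [10.87  1.58 49.5 ] hole y LR -7.91 11.16
hole top [10.64  1.58 50.3 ] hole y LR -7.94 11.21
hole top [10.44  1.59 51.  ] hole y LR -7.97 11.25
[502.06 101.11  85.68] [ 0.7999 -0.6001  0.0019 -0.0038]
[502.06 101.11  85.68] [ 0.7999 -0.6001  0.0019 -0.0038]
[502.06 101.11  85.68] [ 0.7999 -0.6001  0.0019 -0.0038]
[502.06 101.11  85.68] [ 0.7999 -0.6001  0.0019 -0.0038]
```

Call:
{"fn": "drive_tool", "kwargs": {"moves": [[[0.1,0.0013,0.002,0.004,-0.045,-0.018,0],[0.1,0,0,0,0,0,0]]]}}

```text
clock: 11.65
position: [501.6, 100.1, 83.7]
ee_rot: [0.8, -0.6, -0.018, 0.007]
contact_force: [0.2, -0.2, -1.0]
gripper_width: 25.8
```

```bash
cat > look.py <<'E'
from h import *
import sys
k=sys.argv[1]
plan([500,98.8,75],-76)
snap('wrist',k)
w=np.load(f'pics/{k}.npz');im=w['im'].astype(int)
m=(im[:,:,0]>90)&(im[:,:,0]-im[:,:,2]>50)
for v in range(256,284,3):
    u=np.where(m[v,290:350])[0]
    if len(u): print(v,u.min()+290,u.max()+290,(u.min()+u.max())/2+290,end=' | ')
print()
c=cv2.resize(w['im'][200:285,270:350].astype(float).mean(2),None,fx=8,fy=6,interpolation=cv2.INTER_CUBIC);c=np.clip((c-25)*6,0,255).astype(np.uint8)
cv2.imwrite(f'pics/e{k}.png',c)
g=cv2.cvtColor(w['im'],cv2.COLOR_RGB2GRAY)[280:370,270:370]
cs,_=cv2.findContours(((g>110)*255).astype(np.uint8),cv2.RETR_EXTERNAL,cv2.CHAIN_APPROX_NONE)
e=cv2.fitEllipse(max(cs,key=cv2.contourArea));print('dial',e[0][0]+270,e[0][1]+280)
E
python3 look.py w15
```

```text
pos [501.6 100.1  83.7] yaw -73.71 tool z [-0.0382  0.0101 -0.9992] d [1.  1.6 8.8] turn cw deg 2.29 F [ 0.2 -0.2 -1. ] w 25.8 t 11.65 q6 -0.19
262 311 321 316.0 | 265 306 326 316.0 | 268 303 328 315.5 | 271 302 330 316.0 | 274 301 333 317.0 | 277 299 336 317.5 | 280 297 302 299.5 | 283 296 297 296.5 | 
dial 318.7561454772949 324.9572296142578
```

View pics/ew15.png

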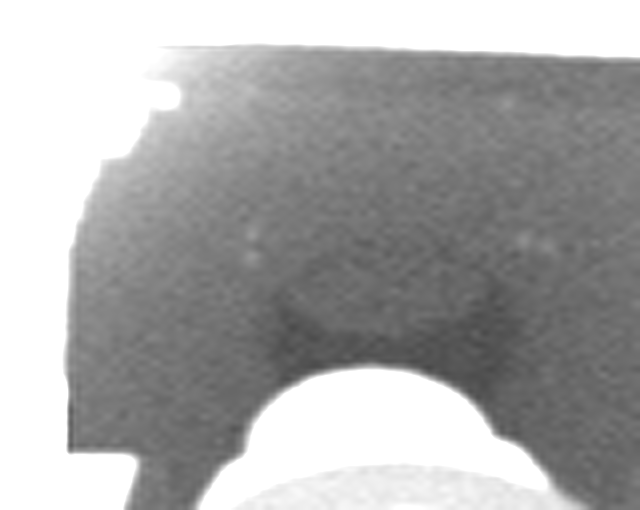

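Call:
{"fn": "drive_tool", "kwargs": {"moves": [[[0.1,0.0005,0.0025,0,0,0,0],[0.1,0.0002,-0.0003,0.01,0,0,0],[0.1,0,0,0,0,0,0]]]}}

```text
clock: 12.0
position: [498.9, 99.0, 74.9]
ee_rot: [0.8, -0.599, -0.017, 0.006]
contact_force: [-1.0, 0.2, -0.8]
gripper_width: 25.9
```

```bash
python3 look.py w16; python3 - <<'E'
from h import *
w=np.load('pics/w16.npz');T=w['T']
p=T@np.linalg.inv(np.array(cpar('wrist')['T_tool_cam']));print('tip world',(p@np.array([.3,-1.5,26.5,1])).round(1))
E
```

```text
pos [498.9  99.   74.9] yaw -73.68 tool z [-0.0334  0.011  -0.9994] d [ 0.5 -1.  -0.1] turn cw deg 2.32 F [-1.   0.2 -0.8] w 25.9 t 12.0 q6 -0.19
262 311 321 316.0 | 265 306 326 316.0 | 268 303 328 315.5 | 271 302 330 316.0 | 274 301 333 317.0 | 277 299 336 317.5 | 280 297 302 299.5 | 283 296 297 296.5 | 
dial 321.1233444213867 331.3289909362793
tip world [499.5  99.4  48.4   1. ]
```

View pics/ew16.png

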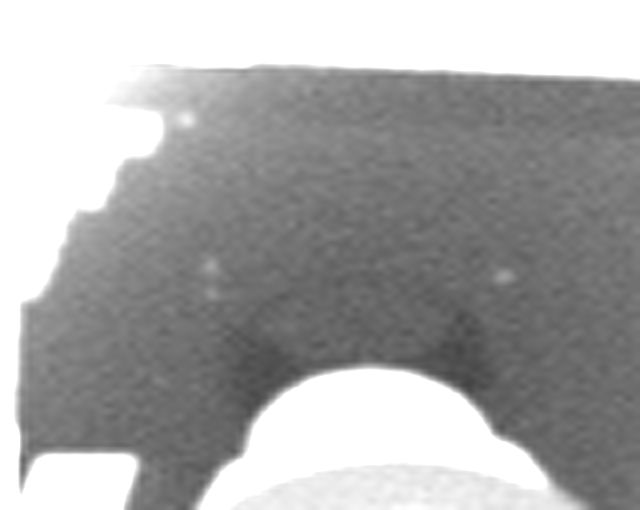

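Call:
{"fn": "drive_tool", "kwargs": {"moves": [[[0.1,0.0001,-0.0002,0.006,0,0,0],[0.1,0.0001,-0.0002,0.006,0,0,0],[0.1,0.0001,-0.0001,0.004,0,0,0]]]}}

```text
clock: 12.35
position: [499.8, 99.5, 59.0]
ee_rot: [0.801, -0.599, -0.016, 0.004]
contact_force: [-1.1, -0.4, 1.6]
gripper_width: 25.9
```

```bash
python3 look.py w17; python3 - <<'E'
from h import *
w=np.load('pics/w17.npz');T=w['T']
p=T@np.linalg.inv(np.array(cpar('wrist')['T_tool_cam']));print('tip world',(p@np.array([.3,-1.5,26.5,1])).round(1))
E
```

```text
pos [499.8  99.5  59. ] yaw -73.63 tool z [-0.0305  0.0117 -0.9995] d [  0.4   0.4 -16. ] turn cw deg 2.37 F [-1.1 -0.4  1.6] w 25.9 t 12.35 q6 -0.19
262 311 321 316.0 | 265 306 326 316.0 | 268 303 328 315.5 | 271 302 330 316.0 | 274 301 333 317.0 | 277 299 336 317.5 | 280 297 302 299.5 | 283 296 297 296.5 | 
dial 318.25677490234375 325.78043365478516
tip world [500.5  99.9  32.5   1. ]
```

View pics/ew17.png

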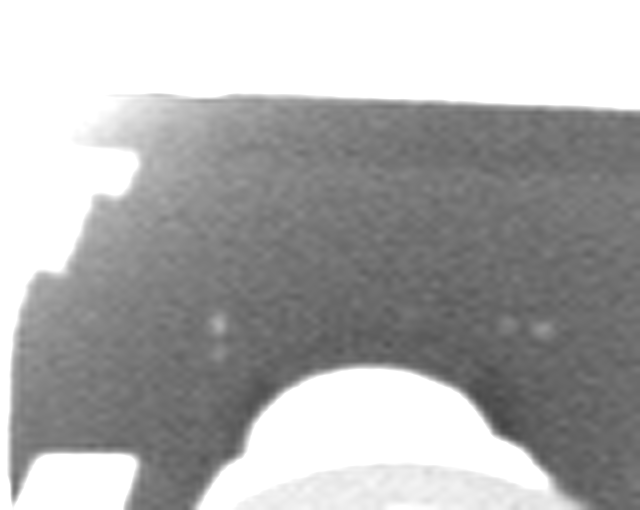

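Call:
{"fn": "drive_tool", "kwargs": {"moves": [[[0.1,0.0001,-0.0001,0.003,0,0,0],[0.1,0,-0.0001,0.003,0,0,0]]]}}

```text
clock: 12.6
position: [499.7, 99.1, 52.1]
ee_rot: [0.801, -0.599, -0.016, 0.005]
contact_force: [-0.3, -0.6, -0.3]
gripper_width: 26.0
```

Call:
{"fn": "drive_tool", "kwargs": {"moves": [[[0.1,0.0001,-0.0001,0.003,0,0,0],[0.1,0,-0.0001,0.003,0,0,0]]]}}

```text
clock: 12.8
position: [499.7, 99.1, 45.5]
ee_rot: [0.801, -0.599, -0.016, 0.005]
contact_force: [0.1, 0.5, -0.6]
gripper_width: 25.8
```

Call:
{"fn": "drive_tool", "kwargs": {"moves": [[[0.1,0,-0.0001,0.003,0,0,0],[0.1,0,-0.0001,0.002,0,0,0]]]}}

```text
clock: 13.0
position: [499.7, 99.1, 39.8]
ee_rot: [0.801, -0.599, -0.016, 0.005]
contact_force: [-0.0, -0.7, -0.5]
gripper_width: 25.8
```

Call:
{"fn": "drive_tool", "kwargs": {"moves": [[[0.1,0,0,0.001,0,0,0]]]}}

```text
clock: 13.1
position: [499.7, 99.1, 38.7]
ee_rot: [0.801, -0.599, -0.016, 0.006]
contact_force: [-1.8, 0.1, 5.7]
gripper_width: 26.0
```

Call:
{"fn": "drive_tool", "kwargs": {"moves": [[[0.1,0,0,0.001,0,0,0]]]}}

```text
clock: 13.2
position: [499.8, 99.2, 38.5]
ee_rot: [0.801, -0.599, -0.016, 0.006]
contact_force: [-4.3, -0.2, 12.9]
gripper_width: 26.4
```

Contact at the expected height (home); release.

Call:
{"fn": "drive_tool", "kwargs": {"moves": [[[0.5,0,0,0,0,0,0],[0.5,0,0,0,0,0,0],[0.5,0,0,0,0,0,0],[0.5,0,0,0,0,0,0]]]}}

```text
clock: 13.6
position: [500.7, 99.8, 39.2]
ee_rot: [0.801, -0.599, -0.015, 0.004]
contact_force: [0.1, 0.6, 0.3]
gripper_width: 43.0
```

```bash
python3 look.py w18
```

```text
pos [500.7  99.8  39.2] yaw -73.57 tool z [-0.0297  0.0113 -0.9995] d [  0.1   1.9 -35.8] turn cw deg 2.43 F [0.1 0.6 0.3] w 43.0 t 13.6 q6 -0.18
268 319 325 322.0 | 271 308 332 320.0 | 274 303 337 320.0 | 277 300 339 319.5 | 280 298 302 300.0 | 
dial 322.0869331359863 320.0518608093262
```

View pics/w18.png

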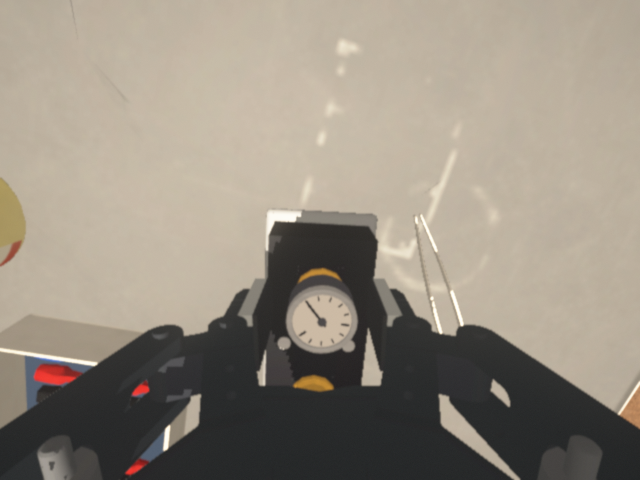

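Call:
{"fn": "drive_tool", "kwargs": {"moves": [[[0.5,-0.0002,0.0003,-0.01,0,0,0],[0.5,-0.0002,0.0003,-0.01,0,0,0],[0.5,-0.0002,0.0003,-0.01,0,0,0],[0.5,-0.0004,0.0006,-0.02,0,0,0],[0.5,-0.0008,0.0012,-0.04,0,0,0],[0.5,-0.01,0,-0.04,0,0,0],[0.5,-0.02,0,-0.02,0,0,0],[0.5,0,0,0,0,0,0]]]}}

```text
clock: 14.45
position: [493.7, 128.0, 201.6]
ee_rot: [0.801, -0.599, -0.014, 0.003]
contact_force: [1.2, 0.5, 0.7]
gripper_width: 42.9
```

```bash
python3 - <<'E'
from h import *
plan([500,100,150],-76)
im,d,T=snap('wrist','w19'); im2,d2,T2=snap('top','t19'); im3,_,_=snap('side','s19')
c=cv2.resize(im2[200:350,180:460],None,fx=2.8,fy=2.8);cv2.imwrite('pics/ct19.png',c[:,:,::-1])
c=cv2.resize(im3[190:310,190:450],None,fx=3,fy=3);cv2.imwrite('pics/cs19.png',c[:,:,::-1])
E
```

```text
pos [493.7 128.  201.6] yaw -73.63 tool z [-0.0262  0.0129 -0.9996] d [29.7  0.8 51.1] turn cw deg 2.37 F [1.2 0.5 0.7] w 42.9 t 14.45 q6 -0.26
```

View pics/w19.png

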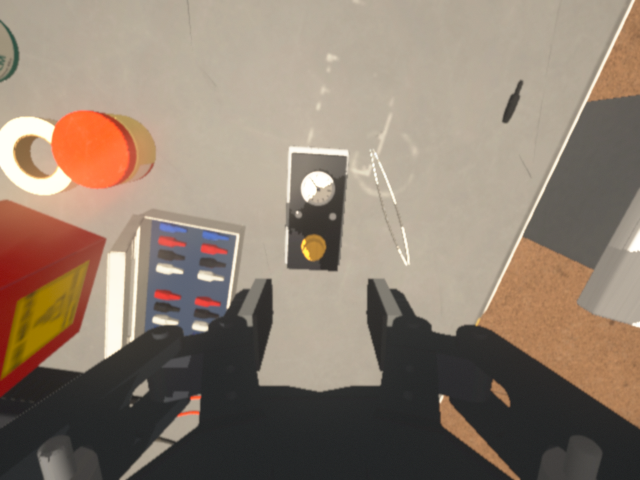

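View pics/cs19.png

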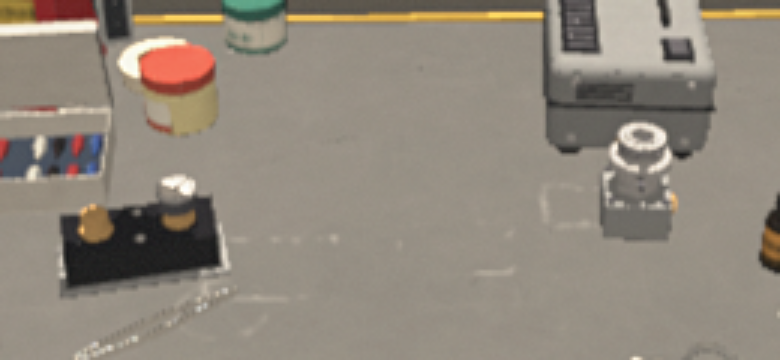

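```bash
python3 - <<'E'
from h import *
for n,k in (('wrist','w19'),('top','t19')):
    w=np.load(f'pics/{k}.npz');T=w['T']
    im=w['im'].astype(int)
    if n=='wrist': box=(165,210,298,340)
    else: box=(240,275,222,262)
    v0,v1,u0,u1=box
    P=np.array([dep(n,T,u,v,w['d'][v,u]) for v in range(v0,v1) for u in range(u0,u1) if im[v,u].min()>130 and w['d'][v,u]>0])
    P=P[(P[:,2]>52)&(P[:,2]<75)&(np.hypot(P[:,0]-500,P[:,1]-99)<20)]
    if len(P)<10: print(n,len(P));continue
    A=np.c_[P[:,:2]-P[:,:2].mean(0),np.ones(len(P))]; s=np.linalg.lstsq(A,P[:,2],rcond=None)[0]
    print(n,len(P),'ctr',((P.min(0)+P.max(0))/2).round(1),'median z',np.median(P[:,2]).round(1),'slopes',s[:2].round(3))
w=np.load('pics/w19.npz');T=w['T']
print('dial ray',onz('wrist',T,318,188.5,63).round(1),'block z',dep('wrist',T,315,155,w['d'][160,315]).round(1),dep('wrist',T,320,225,w['d'][225,320]).round(1))
E
```

```text
wrist 855 ctr [500.3 100.3  58.7] median z 62.4 slopes [-0.002  0.028]
top 96 ctr [505.2  99.7  61.6] median z 62.7 slopes [0.029 0.009]
dial ray [499.6 100.6  63. ] block z [508.9  76.6  33.2] [486.3 137.2  33.2]
```

```bash
python3 - <<'E'
from bench import arm
arm.job_done(); print(arm.read_state()['clock'])
E
```

```text
the job is handed in; nothing more can be done
the job is handed in; nothing more can be done
```

The gauge stands in the free hole of the gauge stand, released and with its flange down. The job was handed in at about 14.6 s of the 64 s allowed, and no verdict was reported.

**What I did:**
1. I saw the slot about 27° anticlockwise of the pin, turned the sleeve clockwise by that much and checked the alignment in the wrist picture.
2. I pushed the sleeve down about 7 mm with at most about 8 N at the wrist. The gauge sprung up, with its dial about 5–6 mm higher.
3. I let go, gripped the gauge's case and drew it out with about 7 N. The sleeve then measured fully up, its collar top at 63.5–64 mm against 63.5 mm expected.
4. I set the gauge into the hole with a contact force of about 13 N, opened the fingers and backed off.

**Last checks:**

| Check | Measured | Expected |
|---|---|---|
| Dial above the block's top | 29.2 mm | 29.0 mm |
| Distance from the hole's measured centre | about 1 mm | under 3 mm |
| Lean of the dial | at most about 0.03 rad (depth noise) | under 0.09 rad |
| Robot | clear, TCP about 200 mm up | touching nothing |

The bystanders in the final pictures appear where they were; I did not measure their positions.

**What disagreed:**
- The gauge sat tilted about 2.7° in the grip after drawing, so I counter-tilted the tool before inserting it.
- The readings scattered by about 1 mm. The top camera put the dial about 5 mm further off in x than the wrist camera, from few pixels. I trusted the wrist camera, because the gauge had slid into the hole freely.

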